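# Pack the pot tiles and spices into the carry case

## Robot

A 6-joint arm with a two-finger parallel gripper is mounted at the origin on a cart in front of the work surface, level with it; the furniture and walls round the work are solid. World frame = base frame: x ahead of the robot, y to its left, z up, the work surface at z = 0. Lengths are in m, angles in rad, forces in N, time in s.
With the tool pointing down it reaches from about 0.35 to 0.95 m from the base axis. Payload 17.4 kg.
Tool frame: the origin (TCP) lies where the fingers leave the gripper's body, on its centre line; the fingertips stand 84 mm ahead of it and the grasp point (between the pads) lies 65 mm ahead of it; z points along the fingers, y is the line along which they close (so a half turn about z gives the same grasp; the last joint's range is limited). The gripper opens to 93 mm and grips with 3 to 60 N. Pads are 15 mm wide; open, the fingers measure 128 mm over their backs; the gripper's body (75 mm by 188 mm) begins 65 mm behind the grasp point.
Start: joints at [1.237, 0.116, 1.442, -0, 1.584, -0.038], TCP at [0.197, 0.646, 0.303] pointing down, gripper open.
Joint ranges: [-2.83, 2.83], [-0.83, 2.19], [0.07, 2.5], [-1.14, 4.28], [0.01, 3], [-2.97, 2.97]. Speed limits (rad/s): [1.89, 1.89, 2.22, 3.14, 3.14, 3.14].

## Interface

Orientations are given as a 3x3 rotation matrix whose columns are the frame's x, y, z axes.
In Python, from station import manip, capture, calibration, search_frame, masks_of, tip_of gives the robot as it stands. Calls block until the motion is done:
- manip.move_pose(position, orientation): joint-space move of the TCP to a pose.
- manip.move_straight(position, rot=None, rate=0.15, force_limit=None): straight line of the TCP; rot=None keeps the orientation; rate is the mean speed in m/s. With force_limit (N) it stops when the force on the tool has changed by that much, and returns True; else False.
- manip.move_j(angles): joint-space move.
- manip.gripper_to(opening): opening from 0.0 (shut) to 1.0 (fully open); the grip force is fixed at half the most; returns when the fingers have stopped.
- manip.sleep(seconds).
- manip.solve_ik(position, orientation): joint angles nearest the present ones, or None.
- manip.state(): the state.
- capture(name): name is "side" or "top"; returns (picture, depth): 400x640x3 uint8, red, green, blue; 400x640 float32, m along the optical axis (not along the pixel's ray), 0 where there is no reading.
- calibration(name): a dict with "fx", "fy", "cx", "cy" (pixels), "k1" (the pictures are not rectified: a ray, as slopes to the right and down, at radius r is drawn at 1 + k1 r^2 times it, then the intrinsics apply), "world_to_cam" (4x4, takes a point from world to camera coordinates). Camera axes: x right, y down, z forward; pixel columns grow to the right and rows downward; lengths in m; the calibration is good to about 2 mm. A picture is of the moment at which its call begins. calibration takes no time and is no camera call.
A pose or a line that the arm cannot do raises manip.MotionError and nothing moves.
- manip.sign_off(): hands the job in; it is judged then, once.
Trained networks look in the newest picture that a camera, given by its name, has taken for a name from the list of things; names that differ only in an ending like _2 or _b are one class to them, and where a whole thing is asked for, a point or a joint stands for the part that bears it (a point fixed in the world has none). Each returns a list of dicts, best first, with "score" (0 to 1); they miss things now and then, are a little off and sometimes report something else, mostly with a low value. They report only what shows in the picture. A call takes as long as a camera call. They do not tell look-alikes from the thing itself.
- search_frame(camera, label): "rect" ([left, top, right, bottom] in pixels, round what is visible of it).
- masks_of(camera, label): "pixels" (400x640 bool, what is visible of it) and "rect" ([left, top, right, bottom] in pixels, round what is visible of it).
- tip_of(camera, label): "centre" ([column, row] in pixels: a listed point, or the origin of a listed thing).
The state is a dict: "clock": time; "joint_positions": joint angles; "dq": joint speeds; "joint_efforts": joint torques, N m; "tool_pos": TCP position; "tool_rot": TCP orientation; "contact_force": force on the tool from outside, world axes, zero at the start; "ft_torque": the same for the moment, N m; "gripper_width": opening from 0.0 (shut) to 1.0 (fully open); "grip_force": force on a finger pad.
Only numpy, scipy, OpenCV 4.12 (cv2) and the standard library are available. Lean on these libraries where they do the work, as an engineer would, in place of code of your own. Each camera call takes 0.05 s, during which the arm holds its last target. There are 200 camera calls.

## Task

Pack the carry case: swing the steel hold-down arm well clear of the two tile bays, then put one pile of terracotta tiles flat into each bay (either pile in either bay), tipping it in low end first under the lip of the bay's outer wall, and press each spice tin and the slim spice jar that is there fully down, upright, into a cutout of its own size in the insert. When everything is in, swing the arm back fully over the bays to hold the tiles down; leave the onion and the garlic alone.

Things in the scene. Friction and masses are not known exactly. Their poses are not given: they have to be found in the camera images.
- case: Wooden carry case fixed to the worktop, 190 (its x) x 302 (its y) mm; origin on the worktop under the divider line of the bays; x points away from the robot, y left, z up. On it: two tile bays side by side along y, a steel hold-down arm on a post behind them, and at the right-hand end (y -114 to -188 mm) a pale insert block, 36 mm high, with three round cutouts.
- bay_left (a point): Centre of the floor of the left tile bay, 8 mm above the worktop, axes as the case. Inside 102 mm long (y), 68 mm wide (x). Outer end (+y): wall with an overhanging lip. Inner end: 8 mm thick divider, 12 mm high above the floor. Each long side has only corner cheeks, 16 mm high, 26 mm long at the outer and 18 mm at the inner end; the 58 mm between is open for fingers.
- lip_left (a point): Middle of the lower inner edge of the lip at the outer end (+y) of the left bay: 43 mm from the bay's centre, 34 mm above its floor. The lip is 6 mm thick and reaches 8 mm in from the wall, so a level pile (96 mm) cannot pass down; tilted about 15 degrees, its low outer end goes under the lip, slides out to the wall, and the pile is let down level.
- bay_right (a point): Centre of the floor of the right tile bay, 8 mm above the worktop, axes as the case. Inside 102 mm long (y), 68 mm wide (x). Outer end (-y): wall with an overhanging lip. Inner end: 8 mm thick divider, 12 mm high above the floor. Each long side has only corner cheeks, 16 mm high, 26 mm long at the outer and 18 mm at the inner end; the 58 mm between is open for fingers.
- lip_right (a point): Middle of the lower inner edge of the lip at the outer end (-y) of the right bay: 43 mm from the bay's centre, 34 mm above its floor. The lip is 6 mm thick and reaches 8 mm in from the wall, so a level pile (96 mm) cannot pass down; tilted about 15 degrees, its low outer end goes under the lip, slides out to the wall, and the pile is let down level.
- holdarm (a joint): Hold-down arm, a flat steel bar 36 mm wide, 8 mm thick, on a vertical pivot; stays where it is left. 0 rad = at a stop, over the divider and the inner ends of both bays, pointing along the case's -x; grows as the free end swings left (to the case's +y) and back, to 2.0 rad. Underside 37 mm, top 45 mm above the worktop. Clear of both bays from 1.3 rad; 1.6 to 1.9 leaves most room.
- holdarm_knob (a point): Centre of the grip knob at the free end of the hold-down arm: upright black cylinder 16 mm across, from 45 to 79 mm above the worktop (this point is at 63 mm), 105 mm from the pivot.
- holdarm_pivot (a point): Pivot of the hold-down arm (vertical axis), at the underside of the arm, 37 mm above the worktop.
- tile_a1_c (a point): Centre of a loose terracotta pot tile, 64 (its x) x 96 (its y) x 8 mm, 95 g, all tiles alike. At the start it is number 1 from below in pile a (standing on the worktop, nearer to the robot, left of the case).
- tile_a2_c (a point): Centre of a loose terracotta pot tile, 64 (its x) x 96 (its y) x 8 mm, 95 g, all tiles alike. At the start it is number 2 from below in pile a (standing on the worktop, nearer to the robot, left of the case).
- tile_a3_c (a point): Centre of a loose terracotta pot tile, 64 (its x) x 96 (its y) x 8 mm, 95 g, all tiles alike. At the start it is number 3 from below in pile a (standing on the worktop, nearer to the robot, left of the case); may be absent.
- tile_b1_c (a point): Centre of a loose terracotta pot tile, 64 (its x) x 96 (its y) x 8 mm, 95 g, all tiles alike. At the start it is number 1 from below in pile b (standing on the worktop, farther from the robot, left of the case).
- tile_b2_c (a point): Centre of a loose terracotta pot tile, 64 (its x) x 96 (its y) x 8 mm, 95 g, all tiles alike. At the start it is number 2 from below in pile b (standing on the worktop, farther from the robot, left of the case).
- tile_b3_c (a point): Centre of a loose terracotta pot tile, 64 (its x) x 96 (its y) x 8 mm, 95 g, all tiles alike. At the start it is number 3 from below in pile b (standing on the worktop, farther from the robot, left of the case); may be absent.
- tin_one_c (a point): Centre of a loose spice tin with a black lid, 54 mm across, 72 mm high (point 36 mm up), about 0.12 kg, standing upright to the right of the case; may be absent.
- tin_two_c (a point): Centre of a loose spice tin with a pink lid, 54 mm across, 72 mm high (point 36 mm up), about 0.12 kg, standing upright to the right of the case; may be absent.
- slim_jar_c (a point): Centre of a loose slim glass spice jar with a black cap, 41 mm across, 105 mm high (point 52.5 mm up), about 0.12 kg, standing upright to the right of the case; may be absent.
- cutout_wide_front (a point): Centre of the floor of the front cutout of the insert (8 mm above the worktop), round, 58 mm across, 28 mm deep, for a spice tin (either one). Two sprung studs in its wall, 15 mm above its floor, grip the item: it stops on them and must be pressed past them with about 10 N until it stands on the floor; it then stays.
- cutout_wide_mid (a point): Centre of the floor of the middle cutout of the insert (8 mm above the worktop), round, 58 mm across, 28 mm deep, for a spice tin (either one). Two sprung studs in its wall, 15 mm above its floor, grip the item: it stops on them and must be pressed past them with about 10 N until it stands on the floor; it then stays.
- cutout_slim (a point): Centre of the floor of the rear cutout of the insert (8 mm above the worktop), round, 44 mm across, 28 mm deep, for the slim jar. Two sprung studs in its wall, 15 mm above its floor, grip the item: it stops on them and must be pressed past them with about 10 N until it stands on the floor; it then stays.
- onion: Onion, 78 mm across; loose bystander on the worktop, origin under its centre; leave it alone.
- garlic: Garlic bulb, 60 mm across; loose bystander on the worktop, origin under its centre; leave it alone.
There are look-alikes about, which are no part of the job. Leave any yellow look-alike of the part that bears tile_b3_c alone.

How it is judged:
On the way, in this order (a step that is already met when the one before it is completed fails the run):
1. the hold-down arm is swung clear of the bays (1.1 rad or more) (value of joint holdarm above 1.1 rad), for 0.2 s.
2. with the arm still clear, every tile lies flat in a bay and every tin and jar present is pressed home (((x of tile_a1_c in the frame of bay_left between -0.005 and 0.005 m and y of tile_a1_c in the frame of bay_left between -0.006 and 0.006 m and z of tile_a1_c in the frame of bay_left between 0.001 and 0.0235 m) or (x of tile_a1_c in the frame of bay_right between -0.005 and 0.005 m and y of tile_a1_c in the frame of bay_right between -0.006 and 0.006 m and z of tile_a1_c in the frame of bay_right between 0.001 and 0.0235 m)) and angle between each of tile_a1_c, tile_a2_c, tile_a3_c, tile_b1_c, tile_b2_c, tile_b3_c's own z axis and vertical below 0.06 rad and ((x of tile_a2_c in the frame of bay_left between -0.005 and 0.005 m and y of tile_a2_c in the frame of bay_left between -0.006 and 0.006 m and z of tile_a2_c in the frame of bay_left between 0.001 and 0.0235 m) or (x of tile_a2_c in the frame of bay_right between -0.005 and 0.005 m and y of tile_a2_c in the frame of bay_right between -0.006 and 0.006 m and z of tile_a2_c in the frame of bay_right between 0.001 and 0.0235 m)) and ((x of tile_a3_c in the frame of bay_left between -0.005 and 0.005 m and y of tile_a3_c in the frame of bay_left between -0.006 and 0.006 m and z of tile_a3_c in the frame of bay_left between 0.001 and 0.0235 m) or (x of tile_a3_c in the frame of bay_right between -0.005 and 0.005 m and y of tile_a3_c in the frame of bay_right between -0.006 and 0.006 m and z of tile_a3_c in the frame of bay_right between 0.001 and 0.0235 m)) and ((x of tile_b1_c in the frame of bay_left between -0.005 and 0.005 m and y of tile_b1_c in the frame of bay_left between -0.006 and 0.006 m and z of tile_b1_c in the frame of bay_left between 0.001 and 0.0235 m) or (x of tile_b1_c in the frame of bay_right between -0.005 and 0.005 m and y of tile_b1_c in the frame of bay_right between -0.006 and 0.006 m and z of tile_b1_c in the frame of bay_right between 0.001 and 0.0235 m)) and ((x of tile_b2_c in the frame of bay_left between -0.005 and 0.005 m and y of tile_b2_c in the frame of bay_left between -0.006 and 0.006 m and z of tile_b2_c in the frame of bay_left between 0.001 and 0.0235 m) or (x of tile_b2_c in the frame of bay_right between -0.005 and 0.005 m and y of tile_b2_c in the frame of bay_right between -0.006 and 0.006 m and z of tile_b2_c in the frame of bay_right between 0.001 and 0.0235 m)) and ((x of tile_b3_c in the frame of bay_left between -0.005 and 0.005 m and y of tile_b3_c in the frame of bay_left between -0.006 and 0.006 m and z of tile_b3_c in the frame of bay_left between 0.001 and 0.0235 m) or (x of tile_b3_c in the frame of bay_right between -0.005 and 0.005 m and y of tile_b3_c in the frame of bay_right between -0.006 and 0.006 m and z of tile_b3_c in the frame of bay_right between 0.001 and 0.0235 m)) and ((horizontal distance between tin_one_c and cutout_wide_front below 0.005 m and z of tin_one_c in the frame of cutout_wide_front below 0.04 m) or (horizontal distance between tin_one_c and cutout_wide_mid below 0.005 m and z of tin_one_c in the frame of cutout_wide_mid below 0.04 m)) and angle between each of tin_one_c, tin_two_c, slim_jar_c's own z axis and vertical below 0.08 rad and ((horizontal distance between tin_two_c and cutout_wide_front below 0.005 m and z of tin_two_c in the frame of cutout_wide_front below 0.04 m) or (horizontal distance between tin_two_c and cutout_wide_mid below 0.005 m and z of tin_two_c in the frame of cutout_wide_mid below 0.04 m)) and (horizontal distance between slim_jar_c and cutout_slim below 0.005 m and z of slim_jar_c in the frame of cutout_slim below 0.0565 m) and value of joint holdarm above 0.9 rad), for 0.2 s.
3. the arm is back over the bays (value of joint holdarm below 0.12 rad), for 0.2 s.
At the end, for the whole second after the job is handed in: Tiles level (0.06 rad) in the bays, at most three high, centred within 5 mm across and 6 mm along; tins and jar upright (0.08 rad), within 5 mm of the centre of a cutout of their size and 4 mm of its floor; arm below 0.12 rad; all at rest (((x of tile_a1_c in the frame of bay_left between -0.005 and 0.005 m and y of tile_a1_c in the frame of bay_left between -0.006 and 0.006 m and z of tile_a1_c in the frame of bay_left between 0.001 and 0.0235 m) or (x of tile_a1_c in the frame of bay_right between -0.005 and 0.005 m and y of tile_a1_c in the frame of bay_right between -0.006 and 0.006 m and z of tile_a1_c in the frame of bay_right between 0.001 and 0.0235 m)) and angle between each of tile_a1_c, tile_a2_c, tile_a3_c, tile_b1_c, tile_b2_c, tile_b3_c's own z axis and vertical below 0.06 rad and ((x of tile_a2_c in the frame of bay_left between -0.005 and 0.005 m and y of tile_a2_c in the frame of bay_left between -0.006 and 0.006 m and z of tile_a2_c in the frame of bay_left between 0.001 and 0.0235 m) or (x of tile_a2_c in the frame of bay_right between -0.005 and 0.005 m and y of tile_a2_c in the frame of bay_right between -0.006 and 0.006 m and z of tile_a2_c in the frame of bay_right between 0.001 and 0.0235 m)) and ((x of tile_a3_c in the frame of bay_left between -0.005 and 0.005 m and y of tile_a3_c in the frame of bay_left between -0.006 and 0.006 m and z of tile_a3_c in the frame of bay_left between 0.001 and 0.0235 m) or (x of tile_a3_c in the frame of bay_right between -0.005 and 0.005 m and y of tile_a3_c in the frame of bay_right between -0.006 and 0.006 m and z of tile_a3_c in the frame of bay_right between 0.001 and 0.0235 m)) and ((x of tile_b1_c in the frame of bay_left between -0.005 and 0.005 m and y of tile_b1_c in the frame of bay_left between -0.006 and 0.006 m and z of tile_b1_c in the frame of bay_left between 0.001 and 0.0235 m) or (x of tile_b1_c in the frame of bay_right between -0.005 and 0.005 m and y of tile_b1_c in the frame of bay_right between -0.006 and 0.006 m and z of tile_b1_c in the frame of bay_right between 0.001 and 0.0235 m)) and ((x of tile_b2_c in the frame of bay_left between -0.005 and 0.005 m and y of tile_b2_c in the frame of bay_left between -0.006 and 0.006 m and z of tile_b2_c in the frame of bay_left between 0.001 and 0.0235 m) or (x of tile_b2_c in the frame of bay_right between -0.005 and 0.005 m and y of tile_b2_c in the frame of bay_right between -0.006 and 0.006 m and z of tile_b2_c in the frame of bay_right between 0.001 and 0.0235 m)) and ((x of tile_b3_c in the frame of bay_left between -0.005 and 0.005 m and y of tile_b3_c in the frame of bay_left between -0.006 and 0.006 m and z of tile_b3_c in the frame of bay_left between 0.001 and 0.0235 m) or (x of tile_b3_c in the frame of bay_right between -0.005 and 0.005 m and y of tile_b3_c in the frame of bay_right between -0.006 and 0.006 m and z of tile_b3_c in the frame of bay_right between 0.001 and 0.0235 m)) and ((horizontal distance between tin_one_c and cutout_wide_front below 0.005 m and z of tin_one_c in the frame of cutout_wide_front below 0.04 m) or (horizontal distance between tin_one_c and cutout_wide_mid below 0.005 m and z of tin_one_c in the frame of cutout_wide_mid below 0.04 m)) and angle between each of tin_one_c, tin_two_c, slim_jar_c's own z axis and vertical below 0.08 rad and ((horizontal distance between tin_two_c and cutout_wide_front below 0.005 m and z of tin_two_c in the frame of cutout_wide_front below 0.04 m) or (horizontal distance between tin_two_c and cutout_wide_mid below 0.005 m and z of tin_two_c in the frame of cutout_wide_mid below 0.04 m)) and (horizontal distance between slim_jar_c and cutout_slim below 0.005 m and z of slim_jar_c in the frame of cutout_slim below 0.0565 m) and value of joint holdarm below 0.12 rad and linear speed of each of tile_a1, tile_a2, tile_a3, tile_b1, tile_b2, tile_b3, tin_one, tin_two, slim_jar below 0.02 m/s); the robot touches nothing.
It fails at once if the onion is pushed more than 4 cm (distance of onion from where it was at the start of the episode above 0.04 m).
It fails at once if the garlic is pushed more than 4 cm (distance of garlic from where it was at the start of the episode above 0.04 m).
Of tile_a3, tile_b3 only 1 to 2 are there at a start; the rules pass over those that are not, and their reading is None.
Of tin_one, tin_two, slim_jar only 1 to 3 are there at a start; the rules pass over those that are not, and their reading is None.
At some moment in a run one of tin_one, tin_two may be knocked a few centimetres aside while the robot is not near it.
It also fails if it takes over 210 s, if anything falls off the work surface, if the arm or the gripper's body presses on something with over 40 N, if the wrist force passes 120 N, or if a joint passes its speed limit or range.

## Working session

There is one attempt and no reset: what is moved stays moved. The work goes in short steps, each a Python script; the robot and the scene stay as the last script left them, time stands still between calls to the robot, and variables do not carry over. Pictures are saved under pics/ and viewed, at most 15 in all, crops included, and the job is handed in when it is done.

```bash
ls; mkdir -p pics
cat > h.py <<'E'
import numpy as np, cv2
from station import manip, capture, calibration, search_frame, masks_of, tip_of
def K(n):
    c=calibration(n); return c, np.array(c["world_to_cam"])
def ray(n,uv):
    c,T=K(n); xd=np.array([(uv[0]-c["cx"])/c["fx"],(uv[1]-c["cy"])/c["fy"]]); x=xd.copy()
    for _ in range(20): x=xd/(1+c["k1"]*(x@x))
    d=T[:3,:3].T@np.r_[x,1]; o=-T[:3,:3].T@T[:3,3]
    return o,d
def at_z(n,uv,z):
    o,d=ray(n,uv); return o+d*(z-o[2])/d[2]
def deproj(n,uv,dep):
    o,d=ray(n,uv); return o+d*dep
def cloud(n,D,mask=None):
    c,T=K(n); v,u=np.nonzero((D>0)&(mask if mask is not None else True))
    xd=np.c_[(u-c["cx"])/c["fx"],(v-c["cy"])/c["fy"]]; x=xd.copy()
    for _ in range(15): x=xd/(1+c["k1"]*(x**2).sum(1,keepdims=True))
    P=np.c_[x,np.ones(len(x))]*D[v,u][:,None]
    return (P-T[:3,3])@T[:3,:3], u, v
def proj(n,p):
    c,T=K(n); q=T[:3,:3]@np.asarray(p)+T[:3,3]; x=q[:2]/q[2]; x=x*(1+c["k1"]*(x@x)); return np.array([x[0]*c["fx"]+c["cx"],x[1]*c["fy"]+c["cy"]])
def two(uva,uvb,a="top",b="side"):
    o1,d1=ray(a,uva); o2,d2=ray(b,uvb); d1/=np.linalg.norm(d1); d2/=np.linalg.norm(d2)
    s=np.linalg.lstsq(np.c_[d1,-d2],o2-o1,rcond=None)[0]; p,q=o1+s[0]*d1,o2+s[1]*d2
    return (p+q)/2, np.linalg.norm(p-q)
def save(img,f): cv2.imwrite("pics/"+f,img[:,:,::-1])
E
cat > s1.py <<'E'
from h import *
for n in ("top","side"):
    I,D=capture(n); save(I,n+"0.png"); np.savez("pics/"+n+"0.npz",I=I,D=D)
    c,T=K(n); print(n,c["fx"],c["k1"],"cam at",-T[:3,:3].T@T[:3,3],"fwd",T[2,:3])
    for l in ["case","bay_left","bay_right","lip_left","lip_right","holdarm_knob","holdarm_pivot","tile_a1_c","tile_b1_c","tile_a3_c","tin_one_c","tin_two_c","slim_jar_c","cutout_wide_front","cutout_wide_mid","cutout_slim","onion","garlic"]:
        print(l,[(np.round(r["centre"],1).tolist(),round(r["score"],2)) for r in tip_of(n,l)[:4]])
print(manip.state())
E
python3 s1.py
```

```text
pics
top 458.5893036339552 -0.08800543729317767 cam at [0.35376415 0.05639234 1.61165197] fwd [ 0.13996213 -0.00718434 -0.99013079]
case [([313.1, 208.0], 0.62), ([259.6, 164.0], 0.58), ([359.1, 222.0], 0.19)]
bay_left [([303.3, 220.2], 0.83)]
bay_right []
lip_left [([288.9, 210.9], 0.8), ([341.9, 221.3], 0.7), ([256.6, 164.3], 0.24)]
lip_right [([341.2, 222.5], 0.86)]
holdarm_knob [([307.0, 222.0], 0.77), ([361.1, 201.0], 0.65), ([413.8, 207.3], 0.46)]
holdarm_pivot [([316.9, 191.0], 0.69)]
tile_a1_c []
tile_b1_c []
tile_a3_c [([228.5, 243.9], 0.77)]
tin_one_c [([416.8, 246.3], 0.56)]
tin_two_c [([443.5, 227.1], 0.83)]
slim_jar_c [([415.8, 206.5], 0.53), ([188.3, 226.4], 0.46)]
cutout_wide_front [([354.8, 236.5], 0.6)]
cutout_wide_mid [([357.7, 219.8], 0.79), ([228.7, 245.2], 0.57)]
cutout_slim [([359.7, 201.2], 0.82)]
onion [([186.9, 225.2], 0.66), ([417.6, 206.3], 0.4), ([361.1, 199.7], 0.29)]
garlic []
side 452.98136932313037 -0.10583027511674839 cam at [0.44429944 1.2880701  0.60160411] fwd [ 0.09749168 -0.91119661 -0.40027005]
case [([331.8, 218.5], 0.94)]
bay_left [([298.7, 25
[... 921 characters left out ...]
 1.58401219e+00, -3.78231108e-02]), 'dq': array([ 0.00106002,  0.00012202,  0.00087219, -0.00151395,  0.00030484,
       -0.00108347]), 'joint_efforts': array([-5.12690240e-04, -7.21008968e+01, -6.22758579e+01,  7.79864565e-02,
        1.82740350e-02,  1.26286889e-05]), 'tool_pos': array([0.19677185, 0.6456796 , 0.30279204]), 'tool_rot': array([[-9.56575625e-01,  2.91484259e-01,  3.95723684e-06],
       [ 2.91484259e-01,  9.56575624e-01,  5.09111534e-05],
       [ 1.10544035e-05,  4.98538406e-05, -9.99999999e-01]]), 'contact_force': array([0.4286659 , 0.4317208 , 0.05839553]), 'ft_torque': array([-0.03298137,  0.00244044,  0.0361997 ]), 'grip_force': 0.0, 'gripper_width': 1.0030444714198694}
```

Run:
```python
import cv2
a=cv2.imread("pics/top0.png")[140:290,160:460]; cv2.imwrite("pics/top0c.png",cv2.resize(a,(800,400),interpolation=2))
a=cv2.imread("pics/side0.png")[130:350,230:510]; cv2.imwrite("pics/side0c.png",cv2.resize(a,(760,597),interpolation=2))
```

```text
(no output)
```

View pics/top0c.png

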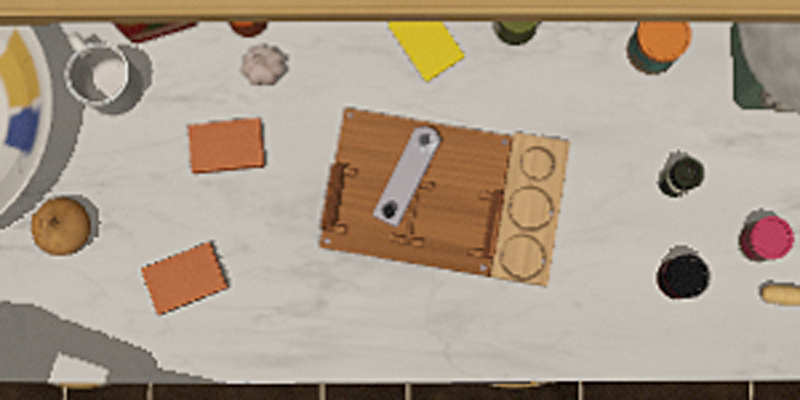

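View pics/side0c.png

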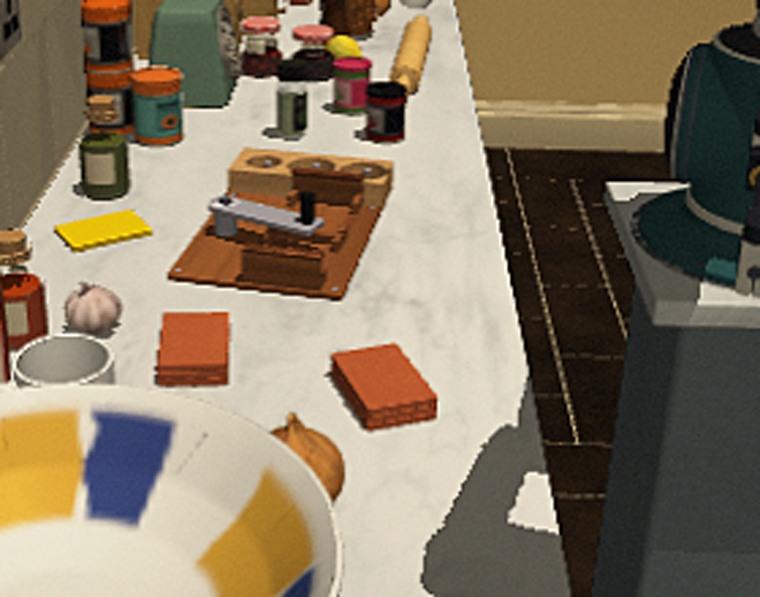

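The top view shows pile b at (245,194) px, pile a at (229,244), the case at about (320,210) with the arm at roughly 0.3 rad, the black tin at (416,243), the pink tin at (447,229) and the slim jar at (417,206). In the side view pile a looks 3 high and pile b 2 high. The yellow tile is the look-alike, so I'll leave it alone. Next is a sub-pixel edge fit of the models in each view.

```bash
cat > fit.py <<'E'
from h import *
from scipy.optimize import least_squares
from scipy.ndimage import map_coordinates, gaussian_filter
def projN(n,P):
    c,T=K(n); q=P@T[:3,:3].T+T[:3,3]; x=q[:,:2]/q[:,2:]; x=x*(1+c["k1"]*(x**2).sum(1,keepdims=True)); return x*[c["fx"],c["fy"]]+[c["cx"],c["cy"]]
def fit(n,I,segs,p0,w=4,free=(1,1,1),iters=6,sg=0.7,verb=0):
    """segs: (N,6) arrays of pts (x,y,z) and inward neighbour in object frame; p=(x,y,yaw)"""
    L=gaussian_filter(I.astype(float),(sg,sg,0)); p=np.array(p0,float); free=np.array(free,bool)
    P=np.concatenate([s[:,:3] for s in segs]); N=np.concatenate([s[:,3:] for s in segs])
    def W(p,X): 
        c,s=np.cos(p[2]),np.sin(p[2]); return np.c_[c*X[:,0]-s*X[:,1]+p[0], s*X[:,0]+c*X[:,1]+p[1], X[:,2]]
    for it in range(iters):
        ww=max(w*(0.75**it),1.8); t=np.arange(-ww,ww+.01,.25)
        a=projN(n,W(p,P)); d=projN(n,W(p,P+N*1e-3))-a; d/=np.linalg.norm(d,axis=1,keepdims=True)
        S=a[:,None]+d[:,None]*t[None,:,None]
        v=np.stack([map_coordinates(L[...,k],[S[...,1],S[...,0]],order=1) for k in range(3)],-1)
        g=np.linalg.norm(np.gradient(v,axis=1),axis=-1)**2
        off=(g*t).sum(1)/(g.sum(1)+1e-9); ok=g.max(1)>np.median(g.max(1))*.25
        tgt=a+d*off[:,None]
        f=lambda q: (((projN(n,W(expand(q),P))-tgt)*d).sum(1))[ok]
        expand=lambda q: np.r_[[q[list(np.nonzero(free)[0]).index(i)] if free[i] else p[i] for i in range(3)]]
        r=least_squares(f,p[free],loss="soft_l1",f_scale=.3,x_scale=[.01,.01,.1][:free.sum()]); p=expand(r.x)
    return p, np.sqrt(np.mean(r.fun**2))
def line(a,b,nrm,n=40):
    t=np.linspace(.08,.92,n)[:,None]; return np.c_[np.array(a)*(1-t)+np.array(b)*t, np.tile(nrm,(n,1))]
def rect(x0,x1,y0,y1,z): # edges by name
    return dict(xm=line((x0,y0,z),(x0,y1,z),(1,0,0)),xp=line((x1,y0,z),(x1,y1,z),(-1,0,0)),ym=line((x0,y0,z),(x1,y0,z),(0,1,0)),yp=line((x0,y1,z),(x1,y1,z),(0,-1,0)))
def circ(r,z,n=60,a0=0,a1=2*np.pi,cx=0,cy=0):
    a=np.linspace(a0,a1,n,endpoint=False); u=np.c_[np.cos(a),np.sin(a),0*a]; return np.c_[u*r+[cx,cy,z],-u]
E
cat > s2.py <<'E'
from fit import *
d={n:np.load("pics/"+n+"0.npz") for n in("top","side")}
I=d["top"]["I"]; D=d["top"]["D"]; J=d["side"]["I"]
for nm,uv in dict(table=(260,280),a=(229,244),b=(245,194),t1=(416,243),t2=(447,228),sl=(417,205),plate=(330,190),ins=(348,210)).items():
    print(nm,np.round(deproj("top",uv,np.median(D[uv[1]-1:uv[1]+2,uv[0]-1:uv[0]+2])),4))
P,u,v=cloud("top",D); 
S={n:cloud(n,d[n]["D"])[0] for n in d}
for nm,uv,z,hs in(("a",(229,244),.024,(.024,.016)),("b",(245,194),.016,(.016,.024))):
    q=at_z("top",uv,z)[:2]
    for n in S: s=S[n]; m=np.hypot(*(s[:,:2]-q).T)<.025; print(nm,n,"z top med",np.round(np.median(s[m,2]),4),m.sum())
    # yaw guess from minAreaRect
    hsv=cv2.cvtColor(I,cv2.COLOR_RGB2HSV); mk=((hsv[...,0]<14)&(hsv[...,1]>120)).astype(np.uint8)
    lab=cv2.connectedComponents(mk)[1]; ys,xs=np.nonzero(lab==lab[uv[1],uv[0]])
    w=np.array([at_z("top",(x,y),z)[:2] for x,y in zip(xs,ys)],np.float32)
    (cx,cy),(e1,e2),an=cv2.minAreaRect(w*1000); 
    an=np.radians(an if e2>e1 else an+90)  # tile y long
    an=(an+np.pi/2)%np.pi-np.pi/2
    print(nm,"rect",cx,cy,e1,e2,an)
    for h in hs:
      for n,X in(("top",I),("side",J)):
        print("   fit",h,n,[np.round(x,4) for x in fit(n,X,list(rect(-.032,.032,-.048,.048,h).values()),(cx/1e3,cy/1e3,an))])
# case
c=at_z("top",(320,210),.008); 
w=lambda u,v:at_z("top",(160+u/2.667,140+v/2.667),.008)
A,B=w(347,108),w(320,248); C2=w(570,140); print("corners",A,B,C2)
yaw=np.arctan2(*(A-B)[[1,0]])
mid=(A+B)/2; o=mid[:2]-.114*np.array([-np.sin(yaw),np.cos(yaw)])
print("init",o,yaw)
for zp in (0.,.008):
  r=rect(-.095,.095,-.114,.114,zp); r8=rect(-.095,.095,-.114,.114,.008); ri=rect(-.095,.095,-.188,-.114,.036)
  for nm,segs in (("all",[r["xm"],r8["xp"],r8["yp"],ri["ym"],ri["yp"],ri["xp"]]),("plate",[r["xm"],r8["xp"],r8["yp"]]),("ins",[ri["ym"],ri["yp"],ri["xp"]]),("ins4",list(ri.values()))):
    print(zp,nm,[np.round(x,4) for x in fit("top",I,segs,(*o,yaw))])
E
python3 s2.py
```

```text
table [0.3041 0.2503 0.0016]
a [0.428  0.3564 0.0242]
b [0.6024 0.3034 0.027 ]
t1 [ 0.4265 -0.2817  0.0703]
t2 [ 0.4766 -0.3901  0.0688]
sl [ 0.5511 -0.2813  0.1058]
plate [0.619  0.005  0.0063]
ins [ 0.547  -0.0578  0.0082]
a top z top med 0.0256 162
a side z top med 0.0235 181
a rect 428.3578796386719 357.6153259277344 63.73616027832031 95.68672943115234 0.36685689832405854
   fit 0.024 top [array([0.4285, 0.3566, 0.3823]), np.float64(0.5478)]
   fit 0.024 side [array([0.4299, 0.3574, 0.3931]), np.float64(0.2841)]
   fit 0.016 top [array([0.4288, 0.3582, 0.383 ]), np.float64(0.5931)]
   fit 0.016 side [array([0.43  , 0.3453, 0.3868]), np.float64(0.2311)]
b top z top med 1.1125 2256
b side z top med 0.024 155
b rect 603.1859130859375 306.946533203125 64.3955078125 95.88951873779297 0.09703442981304433
   fit 0.016 top [array([0.6032, 0.3064, 0.1045]), np.float64(0.5289)]
   fit 0.016 side [array([0.6067, 0.2912, 0.1081]), np.float64(0.3261)]
   fit 0.024 top [array([0.602 , 0.3051, 0.1039]), np.float64(0.4801)]
   fit 0.024 side [array([0.6044, 0.3055, 0.1043]), np.float64(0.2297)]

[... 2091 characters left out ...]
          ~~~~~~~~^^^^^^^^^^^^^^^^^^^^^^^^^^^^^^
    return np.atleast_1d(self.fun(x))
                         ~~~~~~~~^^^
    return self.f(x, *self.args, **self.kwargs)
           ~~~~~~^^^^^^^^^^^^^^^^^^^^^^^^^^^^^^
  File "fit.py", line 20, in <lambda>
    f=lambda q: (((projN(n,W(expand(q),P))-tgt)*d).sum(1))[ok]
                   ~~~~~^^^^^^^^^^^^^^^^^^
  File "fit.py", line 5, in projN
    c,T=K(n); q=P@T[:3,:3].T+T[:3,3]; x=q[:,:2]/q[:,2:]; x=x*(1+c["k1"]*(x**2).sum(1,keepdims=True)); return x*[c["fx"],c["fy"]]+[c["cx"],c["cy"]]
        ~^^^
  File "h.py", line 4, in K
    c=calibration(n); return c, np.array(c["world_to_cam"])
ValueError: time passes only in moves, steps and waits
```

```bash
python3 - <<'E'
s=open("h.py").read()
s=s.replace('    c=calibration(n); return','''    import os,pickle
    if n not in _C:
        f="cal_%s.pkl"%n
        if not os.path.exists(f): pickle.dump(dict(calibration(n)),open(f,"wb"))
        _C[n]=pickle.load(open(f,"rb"))
    c=_C[n]; return''').replace("def K(n)","_C={}\ndef K(n)")
open("h.py","w").write(s)
E
cat > s3.py <<'E'
from fit import *
d={n:np.load("pics/"+n+"0.npz") for n in("top","side")}
I=d["top"]["I"]; J=d["side"]["I"]
pr=lambda *a:print(*a)
o=(.5437,.0563,-.178)
r=rect(-.095,.095,-.114,.114,0.); r8=rect(-.095,.095,-.114,.114,.008); ri=rect(-.095,.095,-.188,-.114,.036)
def R(x): return [np.round(v,4).tolist() for v in x]
for nm,n,X,segs in (("topall","top",I,[r["xm"],r8["xp"],r8["yp"],ri["ym"],ri["yp"],ri["xp"]]),("topplate","top",I,[r["xm"],r8["xp"],r8["yp"]]),("topins","top",I,[ri["ym"],ri["yp"],ri["xp"]]),
   ("side yp0","side",J,[r["yp"],r["xm"],ri["yp"],ri["ym"]]),("side yp8","side",J,[r8["yp"],r8["xm"],ri["yp"],ri["ym"]]),("sideins","side",J,[ri["ym"],ri["yp"]])):
    pr(nm,R(fit(n,X,segs,o)))
# cutouts, knob, pivots: world circles
from math import cos,sin
def cw(x,y,o=o): return (o[0]+cos(o[2])*x-sin(o[2])*y, o[1]+sin(o[2])*x+cos(o[2])*y)
def tocase(p,o): dx,dy=p[0]-o[0],p[1]-o[1]; return [round(cos(o[2])*dx+sin(o[2])*dy,4),round(-sin(o[2])*dx+cos(o[2])*dy,4)]
for nm,uvt,uvs,rad,z in (("cf",(354.8,236.5),(362.6,202.2),.029,.036),("cm",(357.7,219.8),(344.8,198.7),.029,.036),("cs",(359.7,201.2),(327.5,196.5),.022,.036),
   ("t1",(416,243),None,.027,.072),("t2",(447.5,228.5),None,.027,.072),("sl",(417,205.5),None,.0205,.105),("knob",(306.2,218),None,.008,.079)):
    p=at_z("top",uvt,z); f=fit("top",I,[circ(rad,z)],(p[0],p[1],0),free=(1,1,0),w=3)
    g=fit("side",J,[circ(rad,z)],(f[0][0],f[0][1],0),free=(1,1,0),w=3)
    pr(nm,"top",R(f),"side",R(g),"case",tocase(f[0],o),tocase(g[0],o))
print("tri knob",two((307,222),(344.4,208.3)),"piv",two((316.9,191.0),(312.7,202.1)),"lipR",two((341.2,222.5),(352.2,194.1)),"lipL",two((288.9,210.9),(334.6,225.2)))
for a,b in (("cf",((354.8,236.5),(362.6,202.2))),("cm",((357.7,219.8),(344.8,198.7))),("cs",((359.7,201.2),(327.5,196.5)))): print(a,two(*b))
P=cloud("top",d["top"]["D"])[0]; Q=cloud("side",d["side"]["D"])[0]
for S in(P,Q):
    a=np.array([tocase(p,o) for p in S[(abs(S[:,0]-.54)<.25)&(abs(S[:,1]-.05)<.3)]]); z=S[(abs(S[:,0]-.54)<.25)&(abs(S[:,1]-.05)<.3),2]
    m=(z>.039)&(z<.06)&(abs(a[:,0])<.06)&(a[:,1]>.07)&(a[:,1]<.13); print("lip pts L",m.sum(),a[m].min(0),a[m].max(0),np.median(z[m]))
    m=(z>.055)&(z<.09)&(abs(a[:,0])<.1)&(abs(a[:,1])<.1); print("knob pts",m.sum(),np.median(a[m],0),z[m].max())
E
python3 s3.py
python3 - <<'E'
import cv2
a=cv2.imread("pics/top0.png")[172:256,272:382]; cv2.imwrite("pics/case0.png",cv2.resize(a,(770,588),interpolation=2))
E
```

```text
topall [[0.5435, 0.0563, -0.1701], 0.3105]
topplate [[0.5434, 0.0575, -0.1798], 0.2726]
topins [[0.5457, 0.0558, -0.1782], 0.2106]
side yp0 [[0.545, 0.0529, -0.1671], 0.2558]
side yp8 [[0.5433, 0.0643, -0.2538], 0.8202]
sideins [[0.3571, 0.186, 0.1669], 0.7255]
cf top [[0.4519, -0.0771, 0.0], 0.5404] side [[0.4472, -0.085, 0.0], 0.3784] case [np.float64(-0.0667), np.float64(-0.1475)] [np.float64(-0.07), np.float64(-0.1562)]
cm top [[0.517, -0.0907, 0.0], 0.5085] side [[0.5192, -0.1, 0.0], 0.5434] case [np.float64(-0.0002), np.float64(-0.1494)] [np.float64(0.0036), np.float64(-0.1581)]
cs top [[0.5759, -0.1029, 0.0], 0.2587] side [[0.5763, -0.1025, 0.0], 0.2288] case [np.float64(0.0599), np.float64(-0.1509)] [np.float64(0.0602), np.float64(-0.1505)]
t1 top [[0.4263, -0.2865, 0.0], 0.5856] side [[0.4284, -0.2792, 0.0], 0.7809] case [np.float64(-0.0549), np.float64(-0.3582)] [np.float64(-0.0541), np.float64(-0.3506)]
t2 top [[0.474, -0.3967, 0.0], 0.3294] side [[0.475, -0.3956, 0.0], 0.4587] case [np.float64(0.0116), np.float64(-0.4582)] [np.float64(0.0124), np.float64(-0.4569)]
sl top 
[... 465 characters left out ...]
np.float64(0.002723614391203888)) lipR (array([ 0.49411082, -0.030898  ,  0.0510079 ]), np.float64(0.009612157741118793)) lipL (array([0.53673113, 0.14896334, 0.03002522]), np.float64(0.010463829816045985))
cf (array([ 0.45523279, -0.08102549,  0.00159904]), np.float64(0.002536598574500446))
cm (array([ 0.51397534, -0.09153348,  0.00785598]), np.float64(0.003491323225041389))
cs (array([ 0.57585986, -0.09939525,  0.0112078 ]), np.float64(0.003775549917234546))
lip pts L 95 [-0.0597  0.0992] [0.0117 0.115 ] 0.049036577429356625
knob pts 29 [-0.0376  0.0285] 0.08680130413880295
lip pts L 141 [-0.0596  0.0947] [0.015  0.1183] 0.04657025374173048
knob pts 46 [-0.0362  0.0341] 0.08090157604945174
```

View pics/case0.png

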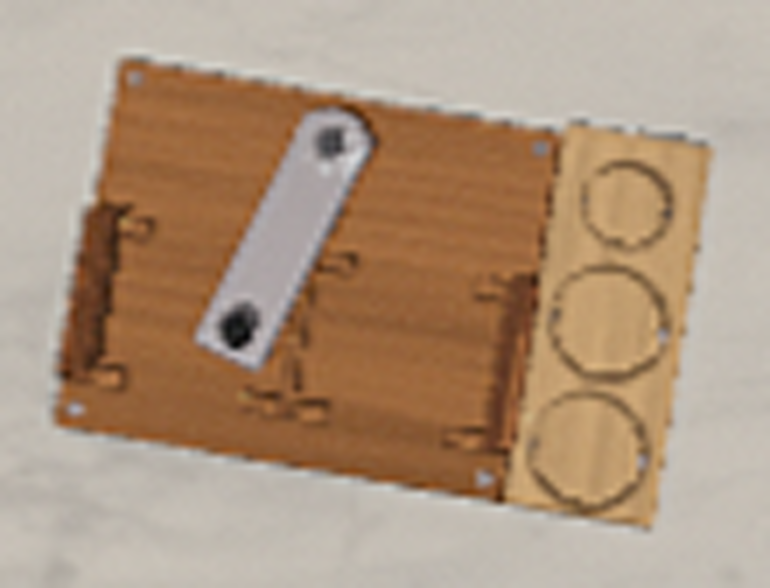

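The crop shows bays offset toward the robot from the plate centre: lip ends are at about (286,201)–(283,226) px, the knob at (306,218) and the pivot at (319,192). All heights fit, with both piles 24 mm (3 tiles each). Measuring is enough to act, so the arm swing comes first.

```bash
cat >> h.py <<'E'
def Rd(ang):
    "tool down, tool y along world heading ang"
    y=np.array([np.cos(ang),np.sin(ang),0]); z=np.array([0,0,-1.]); return np.c_[np.cross(y,z),y,z]
def st(): s=manip.state(); return s["clock"],np.round(s["tool_pos"],4),np.round(s["contact_force"],1),round(s["gripper_width"],3),round(s["grip_force"],1)
E
cat > s4.py <<'E'
from fit import *
d={n:np.load("pics/"+n+"0.npz") for n in("top","side")}
I=d["top"]["I"];J=d["side"]["I"]
S=cloud("top",d["top"]["D"])[0]; m=(S[:,0]>.62)&(S[:,2]>.1)&(S[:,1]>-.05)&(S[:,1]<.3); print("wall things",S[m].min(0) if m.any() else None)
S2=cloud("side",d["side"]["D"])[0]; m=(S2[:,0]>.62)&(S2[:,2]>.1)&(S2[:,1]>-.05)&(S2[:,1]<.3); print("wall things side",S2[m].min(0) if m.any() else None)
yaw=-.179
pv=at_z("top",(319.1,192.4),.047); kn=np.array([.5112,.0908]); print("pivot",pv, "side knob/pivot px",proj("side",pv))
v=kn-pv[:2]; L=np.hypot(*v); print("len",L)
u=v/L; c,s=np.cos(yaw),np.sin(yaw); uc=np.array([c*u[0]+s*u[1],-s*u[0]+c*u[1]]); th=np.arctan2(uc[1],-uc[0]); print("theta",th)
# keep knob, put pivot 105mm back
tang=np.arctan2(np.cos(th),np.sin(th))+yaw; print("tool y deg",np.degrees(tang))
assert .09<L<.12
np.savez("arm.npz",kn=kn,u=u,th=th)
Z=.052+.084
manip.gripper_to(.42)
manip.move_pose([*kn,Z+.09],Rd(tang))
hit=manip.move_straight([*kn,Z],force_limit=8); print("hit",hit,st())
if not hit:
    manip.gripper_to(0.0); print("gripped",st())
E
python3 s4.py
```

```text
wall things [ 0.6200118  -0.04997859  0.94205321]
wall things side [ 0.76437487 -0.04995293  0.10021275]
pivot [0.60395606 0.04405572 0.047     ] side knob/pivot px [313.30490822 203.74900707]
len 0.10386873402099875
theta 0.2878014186251279
tool y deg 63.25424884206063
hit False (5.9333, array([0.5116, 0.0909, 0.1369]), array([0.5, 0.2, 0.1]), 0.419, 0.0)
gripped (6.45, array([0.5113, 0.0908, 0.1364]), array([-1.1, -1.4,  4.5]), 0.164, 30.0)
```

```bash
cat > s5.py <<'E'
from fit import *
a=np.load("arm.npz"); u,th0=a["u"],float(a["th"]); s=manip.state(); kn=s["tool_pos"][:2]; Z=.137; yaw=-.179
pv=kn-.105*u
def pose(th):
    c,sn=np.cos(yaw),np.sin(yaw); x,y=-np.cos(th),np.sin(th)
    return np.r_[pv+.105*np.array([c*x-sn*y,sn*x+c*y]),Z], Rd(np.arctan2(np.cos(th),np.sin(th))+yaw)
manip.gripper_to(.25)
for th in np.linspace(th0,1.72,10)[1:]:
    p,R=pose(th)
    if manip.move_straight(p,R,rate=.12,force_limit=30): print("force!",th,st()); break
print(st())
manip.gripper_to(0.); print("grip",st()); g=manip.state()["tool_pos"]; R=manip.state()["tool_rot"]
manip.gripper_to(.4); manip.move_straight([g[0],g[1],.25])
manip.move_pose([.33,.33,.35],Rd(np.pi/2-.2))
for n in("top","side"):
    I,D=capture(n); save(I,n+"1.png"); np.savez("pics/"+n+"1.npz",I=I,D=D)
    f=fit(n,I,[circ(.008,.079,30)],(g[0],g[1],0),free=(1,1,0),w=3); e=f[0][:2]-g[:2]; print(n,"knob cam",np.round(f[0],4),f[1],"robot",g[:2],"tangential diff",e@R[:2,1],"radial",e@R[:2,0])
print(st())
E
python3 s5.py
python3 - <<'E'
import cv2
a=cv2.imread("pics/top1.png")[160:260,220:380]; cv2.imwrite("pics/case1.png",cv2.resize(a,(800,500),interpolation=2))
E
```

```text
(9.625, array([0.6383, 0.1429, 0.1369]), array([0.1, 0.5, 0.2]), 0.251, 0.0)
grip (9.9333, array([0.6385, 0.1431, 0.137 ]), array([-0.8, -0.1, -0.2]), 0.166, 30.0)
top knob cam [0.6357 0.1433 0.    ] 0.35525023792273486 robot [0.63852439 0.14305561] tangential diff -0.002758812366242296 radial -0.0006264943516547498
side knob cam [0.6385 0.1463 0.    ] 0.4124148608405354 robot [0.63852439 0.14305561] tangential diff -0.001074479891312505 radial 0.0030755613664795625
(12.925, array([0.3306, 0.3298, 0.3495]), array([-0.2, -0.5, -0.5]), 0.405, 0.0)
```

View pics/case1.png

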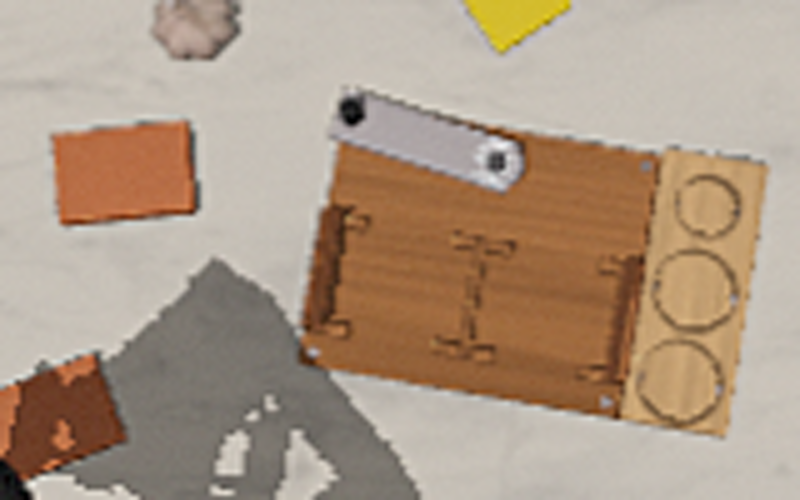

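The arm is now at about 1.7 rad, clear behind the left bay (knob at (290,182) px), and both bays can be seen. The knob shows the top camera reading about 2.6 mm low in x. Next I'll fit the bay and cutout wireframe in this picture.

```bash
cat > s6.py <<'E'
from fit import *
from scipy.optimize import minimize
d={n:np.load("pics/"+n+"1.npz") for n in("top","side")}
def grad(I):
    L=gaussian_filter(I.astype(float).mean(2),.6); gy,gx=np.gradient(L); return np.hypot(gx,gy)
G={n:grad(d[n]["I"]) for n in d}
R=lambda x:[np.round(v,4).tolist() for v in x]
o=np.array([.5434,.0575,-.1798])
r=rect(-.095,.095,-.114,.114,0.); r8=rect(-.095,.095,-.114,.114,.008); ri=rect(-.095,.095,-.188,-.114,.036); r0i=rect(-.095,.095,-.188,-.114,0.)
I=d["top"]["I"];J=d["side"]["I"]
print("plate long",R(fit("top",I,[r["xm"]],o,free=(1,0,1))),R(fit("top",I,[r8["xp"]],o,free=(1,0,1))))
print("plate",R(fit("top",I,[r["xm"],r8["xp"],r8["yp"]],o)))
print("ins yp ym",R(fit("top",I,[ri["yp"],ri["ym"]],o,free=(0,1,1))))
print("ins xm0",R(fit("top",I,[r0i["xm"]],o,free=(1,0,0))),"xp",R(fit("top",I,[ri["xp"]],o,free=(1,0,0))))
def W(p,X): c,s=np.cos(p[2]),np.sin(p[2]); return np.c_[c*X[:,0]-s*X[:,1]+p[0], s*X[:,0]+c*X[:,1]+p[1], X[:,2]]
def seg(a,b,n=30): t=np.linspace(0,1,n)[:,None]; return np.array(a)*(1-t)+np.array(b)*t
def samp(n,p,X): a=projN(n,W(p,X)); return map_coordinates(G[n],[a[:,1],a[:,0]],order=1).mean()
# bay offset scan along case x at plate pose (use yaw -.179)
X=np.concatenate([seg((sx*.034,sy*y0,.024),(sx*.034,sy*y1,.024)) for sx in(-1,1) for sy in(-1,1) for y0,y1 in((.004,.022),(.080,.098))])
Xi=np.concatenate([seg((sx*.034,sy*y,.024),(sx*.040,sy*y,.024)) for sx in(-1,1) for sy in(-1,1) for y in(.022,.080)])
Xl=np.concatenate([seg((-.034,sy*.098,.048),(.034,sy*.098,.048)) for sy in(-1,1)])
Xd=np.concatenate([seg((-.032,sy*.004,.020),(.032,sy*.004,.020)) for sy in(-1,1)])
for n in("top","side"):
    best=[]
    for dx in np.arange(-.036,-.012,.0005):
        for dy in np.arange(-.008,.0081,.001):
            q=o.copy(); c,s=np.cos(o[2]),np.sin(o[2]); q[:2]+= [c*dx-s*dy,s*dx+c*dy]
            best.append((samp(n,q,X)+.7*samp(n,q,Xi)+ (samp(n,q,Xl)+samp(n,q,Xd) if n=="top" else 0),round(dx,4),round(dy,4),*np.round(q[:2],4)))
    best.sort(reverse=True); print(n,[tuple(float(round(v,4)) for v in b) for b in best[:5]])
# rectified view at z=.024
s=2.5; us=np.arange(-.125,.2,.001/s); xs=np.arange(.1,-.1,-.001/s)
yy,xx=np.meshgrid(-us,xs); pts=projN("top",W(np.r_[o[:2],-.179],np.c_[xx.ravel(),yy.ravel(),np.full(xx.size,.024)])).astype(np.float32)
im=cv2.remap(I,pts[:,0].reshape(xx.shape),pts[:,1].reshape(xx.shape),cv2.INTER_CUBIC)
for k in range(-9,10): cv2.putText(im,"%d"%(k*10),(0,int((.1-k*.01)*1000*s)+4),0,.35,(0,0,255)); im[int((.1-k*.01)*1000*s),22:40]=(0,0,255)
for k in range(-19,13): im[488:500,int((.125-k*.01)*1000*s)]=(255,0,0) if k%5==0 else (0,0,255)
print(im.shape); save(im,"rect1.png")
E
python3 s6.py
```

```text
plate long [[0.5437, 0.0575, -0.1776], 0.0822] [[0.5448, 0.0575, -0.2095], 0.4523]
plate [[0.5439, 0.0575, -0.1882], 0.3724]
ins yp ym [[0.5434, 0.0562, -0.18], 0.183]
ins xm0 [[0.5439, 0.0575, -0.1798], 0.1038] xp [[0.5463, 0.0575, -0.1798], 0.2478]
top [(36.5889, -0.025, -0.004, 0.5181, 0.058), (36.5339, -0.0255, -0.004, 0.5176, 0.0581), (36.4389, -0.025, -0.003, 0.5183, 0.059), (36.3834, -0.025, -0.005, 0.5179, 0.0571), (36.3803, -0.0255, -0.005, 0.5174, 0.0571)]
side [(20.5302, -0.0285, -0.004, 0.5146, 0.0587), (20.5137, -0.0285, -0.003, 0.5148, 0.0596), (20.441, -0.029, -0.003, 0.5143, 0.0597), (20.4394, -0.029, -0.004, 0.5142, 0.0588), (20.4068, -0.028, -0.004, 0.5151, 0.0586)]
(500, 813, 3)
```

View pics/rect1.png

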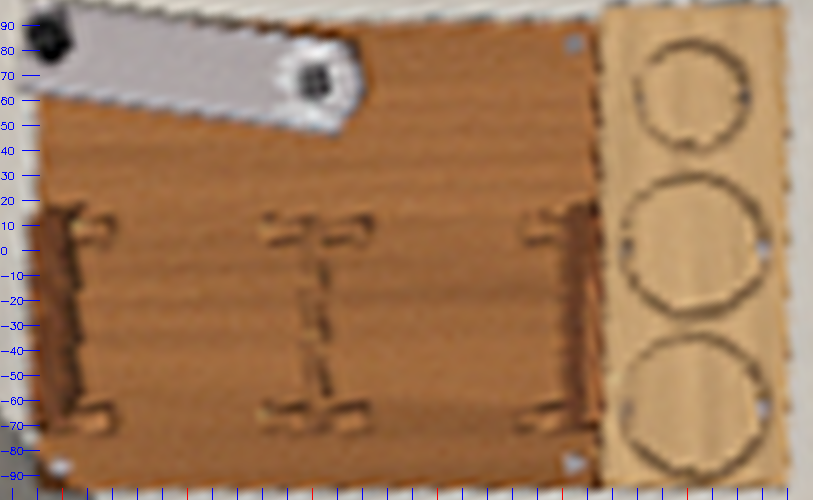

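The rectified view gives the bays' centre line at x ≈ −28 mm in the plate frame. The cutouts there are at (60.8, −151), (0.6, −152) and (−63, −152) mm. I'll start with the jar and tins, centring each with two crossed grips, which also reveals the camera bias.

```bash
cat > pick.py <<'E'
from fit import *
YAW=-.178; O=np.array([.5190,.0624])   # robot-frame case origin estimate
def cw(x,y): c,s=np.cos(YAW),np.sin(YAW); return O+[c*x-s*y,s*x+c*y]
HX,HY=YAW,np.pi/2+YAW                    # headings of case x, y
def locate(r,z,p,w=4):
    I,_=capture("top"); f=fit("top",I,[circ(r,z)],(p[0],p[1],0),free=(1,1,0),w=w); return f[0][:2],f[1]
def pick_round(r,h,p,grip_below):
    """p: robot xy guess. two crossed grips on the spot; leaves item gripped along case y"""
    tz=h-grip_below+.084; op=min(1,(2*r+.030)/.093)
    manip.gripper_to(min(1,op)); manip.move_pose([*p,tz+.09],Rd(HX+np.pi if 0 else HX))
    if manip.move_straight([*p,tz],rate=.2,force_limit=8): print("HIT going down",st()); return None
    manip.gripper_to(0.); w=manip.state()["gripper_width"]*93; print("grip1 width mm",round(w,1),st())
    if abs(w-2*r*1000)>6: print("bad width"); return None
    manip.gripper_to(op); manip.move_straight([*p,tz],Rd(HY),rate=.05)
    manip.gripper_to(0.); print("grip2",round(manip.state()["gripper_width"]*93,1),st())
    g=manip.state()["tool_pos"]; manip.move_straight([g[0],g[1],tz+.12],rate=.25); return tz
def insert(tz,q,press=True):
    """q robot xy of cutout; tz = TCP z when item stands on worktop"""
    R=Rd(HY); manip.move_straight([*q,tz+.12],R,rate=.25)
    offs=[(0,0)]+[(a*np.cos(t),a*np.sin(t)) for a,n in((.0016,6),(.003,8),(.0045,10)) for t in np.linspace(0,2*np.pi,n,endpoint=False)]
    z_rim=tz+.036
    for i,(dx,dy) in enumerate(offs):
        p=np.array(q)+[dx,dy]
        manip.move_straight([*p,z_rim+.004],R,rate=.1)
        hit=manip.move_straight([*p,tz+.019],R,rate=.03,force_limit=5); z=manip.state()["tool_pos"][2]-tz
        print("try",i,np.round([dx,dy],4),"bottom z",round(z,4),hit)
        if z<.029: break
    else: return None
    s=manip.state()["tool_pos"]
    hit=manip.move_straight([s[0],s[1],tz+.0075],R,rate=.04,force_limit=35); print("pressed",hit,"bottom z",round(manip.state()["tool_pos"][2]-tz,4),st())
    return s[:2]
def release_up(open_mm,w_mm):
    manip.gripper_to((w_mm+open_mm)/93); s=manip.state()["tool_pos"]; manip.move_straight([s[0],s[1],s[2]+.1],rate=.25)
E
cat > s7.py <<'E'
from pick import *
p,e=locate(.0205,.105,(.5522,-.2818)); print("jar cam",p,e)
I,_=capture("top")
for r,z,q in((.027,.072,(.4263,-.2865)),(.027,.072,(.474,-.3967))): print("tin",fit("top",I,[circ(r,z)],(*q,0),free=(1,1,0),w=3))
p=p+[.0026,.0005]
tz=pick_round(.0205,.105,p,.030); g=manip.state()["tool_pos"][:2]; print("bias of jar",g-p)
if tz: r=insert(tz,cw(.0888,-.151)); print("cutout slim robot",r, "est",cw(.0888,-.151))
E
python3 s7.py
```

```text
jar cam [ 0.55214634 -0.28170719] 0.3452635652469454
tin (array([ 0.42749128, -0.28806873,  0.        ]), np.float64(0.5420727319378544))
tin (array([ 0.47399226, -0.39665555,  0.        ]), np.float64(0.3329534671762104))
grip1 width mm 40.1 (17.3167, array([ 0.5549, -0.2813,  0.1594]), array([0.4, 0.7, 3.3]), 0.431, 30.0)
grip2 41.0 (20.325, array([ 0.5547, -0.2812,  0.1589]), array([-0. , -0.3,  0.2]), 0.441, 29.5)
bias of jar [-0.00024513  0.0001624 ]
try 0 [0 0] bottom z 0.0346 True
try 1 [0.0016 0.    ] bottom z 0.0348 True
try 2 [0.0008 0.0014] bottom z 0.0346 True
try 3 [-0.0008  0.0014] bottom z 0.0344 True
try 4 [-0.0016  0.    ] bottom z 0.034 True
try 5 [-0.0008 -0.0014] bottom z 0.0338 True
try 6 [ 0.0008 -0.0014] bottom z 0.0337 True
try 7 [0.003 0.   ] bottom z 0.0333 True
try 8 [0.0021 0.0021] bottom z 0.0329 True
try 9 [0.    0.003] bottom z 0.0325 True
try 10 [-0.0021  0.0021] bottom z 0.0321 True
try 11 [-0.003  0.   ] bottom z 0.0318 True
try 12 [-0.0021 -0.0021] bottom z 0.0303 True
try 13 [-0.    -0.003] bottom z 0.0317 True
try 14 [ 0.0021 -0.0021] bottom z 0.0314 True
try 15 [0.0045 0.    ] bottom z 0.0309 True
try 16 [0.0036 0.0026] bottom z 0.0305 True
try 17 [0.0014 0.0043] bottom z 0.03 True
try 18 [-0.0014  0.0043] bottom z 0.0295 True
try 19 [-0.0036  0.0026] bottom z 0.0292 True
try 20 [-0.0045  0.    ] bottom z 0.0287 True
pressed True bottom z 0.0266 (36.4667, array([ 0.5769, -0.1025,  0.1856]), array([ 0.4, -1. ,  4.7]), 0.435, 30.0)
cutout slim robot [ 0.57529091 -0.10199594] est [ 0.57966065 -0.10193723]
```

Run:
```python
from h import *
print(st())
for n in("top","side"):
    I,D=capture(n); save(I,n+"2.png"); np.savez("pics/"+n+"2.npz",I=I,D=D)
a=cv2.imread("pics/side2.png")[130:240,260:400]; b=cv2.imread("pics/top2.png")[170:280,300:440]
cv2.imwrite("pics/v2.png",np.vstack([cv2.resize(x,(700,300)if 0 else (560,300),interpolation=2) for x in(a,b)]))
```

```text
(36.4667, array([ 0.5769, -0.1025,  0.1856]), array([ 0.4, -1. ,  4.7]), 0.435, 30.0)
```

View pics/v2.png

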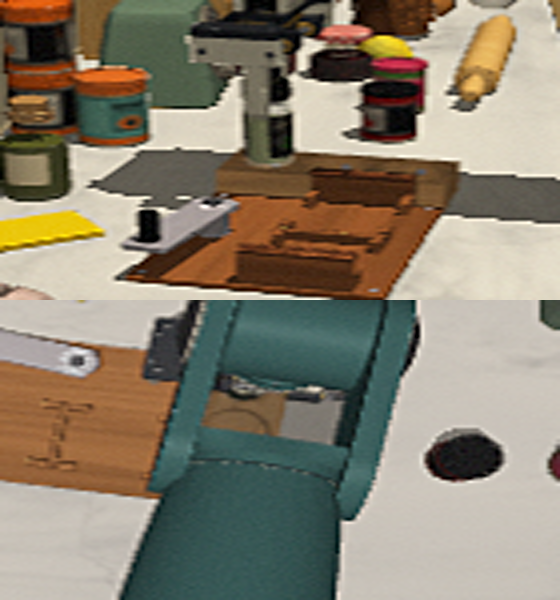

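The side view shows the jar still standing on the insert rim at about (327,189) px, and it has slipped up a little in the grip. I'll put it down on the table, centre it again, and use it to measure the camera-to-robot bias before retrying.

```bash
cat > s8.py <<'E'
from pick import *
s=manip.state()["tool_pos"]; manip.move_straight([s[0],s[1],s[2]+.04],rate=.2)
q=np.array([.55,-.235]); tz=.159
manip.move_straight([*q,tz+.04],Rd(HY),rate=.25)
print("down",manip.move_straight([*q,tz-.012],rate=.05,force_limit=6),st())
manip.gripper_to(.75); manip.move_straight([*q,tz],rate=.1)
manip.gripper_to(0.); ay=manip.state()["tool_pos"]; manip.gripper_to(.75)
manip.move_straight([*q,tz],Rd(HX),rate=.05); manip.gripper_to(0.); ax=manip.state()["tool_pos"]; print(ay,ax); manip.gripper_to(.75)
manip.move_straight([*q,tz+.1],rate=.3); manip.move_pose([.40,.30,.35],Rd(HY))
for n in("top","side"):
    I,D=capture(n); save(I,n+"3.png"); np.savez("pics/"+n+"3.npz",I=I,D=D)
    f=fit(n,I,[circ(.0205,.105)],(*q,0),free=(1,1,0),w=4); print(n,"jar cam",f[0][:2],f[1],"robot",q,ax[:2])
    g=gaussian_filter(I.astype(float).mean(2),.5)
    # dark ring fit of cutouts: minimise mean brightness on the ring, z=.036 rim
    for nm,r,p in(("cs",.022,(.5760,-.1027)),("cm",.029,(.517,-.0915)),("cf",.029,(.454,-.080))):
        best=min(((map_coordinates(g,projN(n,circ(rr,.0355)[:,:3]+[p[0]+a,p[1]+b,0]).T[::-1],order=1).mean(),p[0]+a,p[1]+b,rr) for a in np.arange(-.008,.0081,.0005) for b in np.arange(-.008,.0081,.0005) for rr in (r-.0005,r,)))
        print(n,nm,np.round(best,4))
print(st())
E
python3 s8.py
```

```text
down True (38.5083, array([ 0.5498, -0.2348,  0.1504]), array([-0.3,  0.8,  3.3]), 0.438, 30.0)
[ 0.54997095 -0.23496965  0.15888146] [ 0.55000425 -0.2350016   0.15897249]
top jar cam [ 0.54566963 -0.22857301] 0.4365748399679802 robot [ 0.55  -0.235] [ 0.55000425 -0.2350016 ]
top cs [ 1.227678e+02  5.750000e-01 -1.017000e-01  2.150000e-02]
top cm [ 1.243748e+02  5.165000e-01 -9.200000e-02  2.850000e-02]
top cf [ 1.233442e+02  4.540000e-01 -8.150000e-02  2.850000e-02]
side jar cam [ 0.54817163 -0.23575382] 0.6751562222367558 robot [ 0.55  -0.235] [ 0.55000425 -0.2350016 ]
side cs [ 1.186785e+02  5.775000e-01 -1.082000e-01  2.150000e-02]
side cm [ 7.13324e+01  5.09500e-01 -8.35000e-02  2.85000e-02]
side cf [ 7.95113e+01  4.52000e-01 -7.20000e-02  2.90000e-02]
(46.3, array([0.4004, 0.2995, 0.3497]), array([-0.4, -0.3, -1.1]), 0.746, 0.0)
```

```bash
cat > s9.py <<'E'
from fit import *
I=np.load("pics/top3.npz")["I"]; D=np.load("pics/top3.npz")["D"]
pj=proj("top",[.55,-.235,.105]); print("expected cap px",pj, "body bottom",proj("top",[.55,-.235,0]))
P,u,v=cloud("top",D)
m=(np.hypot(P[:,0]-.55,P[:,1]+.235)<.05)&(P[:,2]>.098); print("depth top pts",m.sum(),P[m].mean(0),"px",u[m].mean(),v[m].mean())
a=I[180:235,370:430]; cv2.imwrite("pics/jar3.png",cv2.resize(a[:,:,::-1],(600,550),interpolation=0))
b=np.load("pics/side3.npz")["I"][140:240,270:400]
print("side exp cap px",proj("side",[.55,-.235,.105]),proj("side",[.55,-.235,0]))
cv2.imwrite("pics/jar3.png",np.hstack([cv2.resize(a[:,:,::-1],(390,360),interpolation=0),cv2.resize(b[:,:,::-1],(410,360),interpolation=0)]))
E
python3 s9.py
```

```text
expected cap px [403.16040528 205.40164512] body bottom [397.60067756 209.2400375 ]
depth top pts 3911 [ 0.57064838 -0.23618591  0.95851347] px 514.519815903861 113.1933009460496
side exp cap px [337.42594476 157.18662656] [337.4639076  184.87005615]
```

View pics/jar3.png

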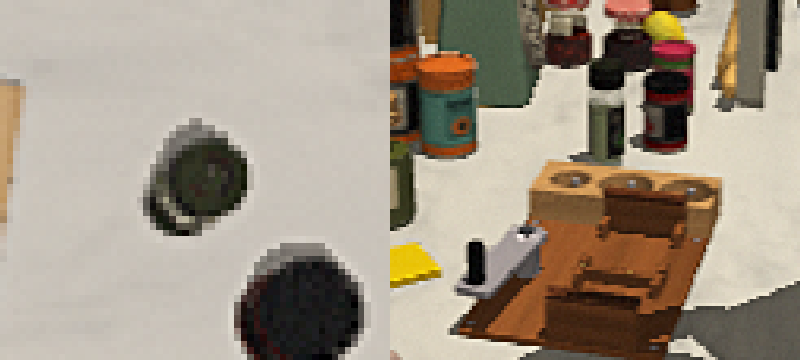

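```bash
cat > s10.py <<'E'
from pick import *
q=np.array([.548,-.232]); tz=.159
def capx(tag,p):
    out=[]
    for n,z in(("side",.095),("top",.105)):
        I,_=capture(n); c=proj(n,[*p,z]); x0,y0=int(c[0])-14,int(c[1])-(5 if n=="side" else 10)
        a=I[y0:y0+(9 if n=="side" else 21),x0:x0+29].astype(int); m=a.max(2)<75; v,u=np.nonzero(m)
        out.append((n,int(m.sum()),round(u.mean()+x0-c[0],2),round(v.mean()+y0-c[1],2)))
        if n=="side": save(I[130:220,290:400],tag+"_side.png")
    print(tag,out)
manip.gripper_to(.75); manip.move_pose([*q,tz+.09],Rd(HX)); capx("above",(.55,-.235))
manip.move_straight([*q,tz],rate=.2); manip.gripper_to(0.); print(st()); capx("gripX",q)
manip.gripper_to(.75); capx("relX",q)
manip.move_straight([*q,tz],Rd(HY),rate=.05); manip.gripper_to(0.); print(st()); capx("gripY",q)
manip.gripper_to(.75); capx("relY",q)
manip.move_straight([*q,tz+.09],rate=.25); manip.move_pose([.40,.0,.35],Rd(HY)); capx("up",q)
I,_=capture("top"); print(fit("top",I,[circ(.0205,.105)],(*q,0),free=(1,1,0),w=4)); save(I,"top4.png"); print(st()[0])
ims=[cv2.resize(cv2.imread("pics/%s_side.png"%t),(400,300),interpolation=0) for t in("gripX","relX","gripY","up")]
cv2.imwrite("pics/j4.png",np.vstack([np.hstack(ims[:2]),np.hstack(ims[2:])]))
E
python3 s10.py
```

```text
above [('side', 179, np.float64(1.06), np.float64(-2.56)), ('top', 243, np.float64(1.18), np.float64(0.98))]
(49.825, array([ 0.5481, -0.2321,  0.1594]), array([-0.3, -0.8,  3.5]), 0.434, 30.0)
gripX [('side', 134, np.float64(0.02), np.float64(-1.51)), ('top', 175, np.float64(-0.08), np.float64(2.0))]
relX [('side', 132, np.float64(0.14), np.float64(-1.52)), ('top', 174, np.float64(0.01), np.float64(1.77))]
(53.0083, array([ 0.548, -0.232,  0.159]), array([-0.3, -0.3, -0.5]), 0.436, 29.9)
gripY [('side', 123, np.float64(1.71), np.float64(-2.29)), ('top', 186, np.float64(-0.21), np.float64(1.41))]
relY [('side', 126, np.float64(1.9), np.float64(-2.27)), ('top', 178, np.float64(-1.9), np.float64(0.13))]
up [('side', 170, np.float64(0.65), np.float64(-1.97)), ('top', 143, np.float64(-1.97), np.float64(1.49))]
(array([ 0.54591037, -0.2286123 ,  0.        ]), np.float64(0.44669732965598064))
55.675
```

View pics/j4.png

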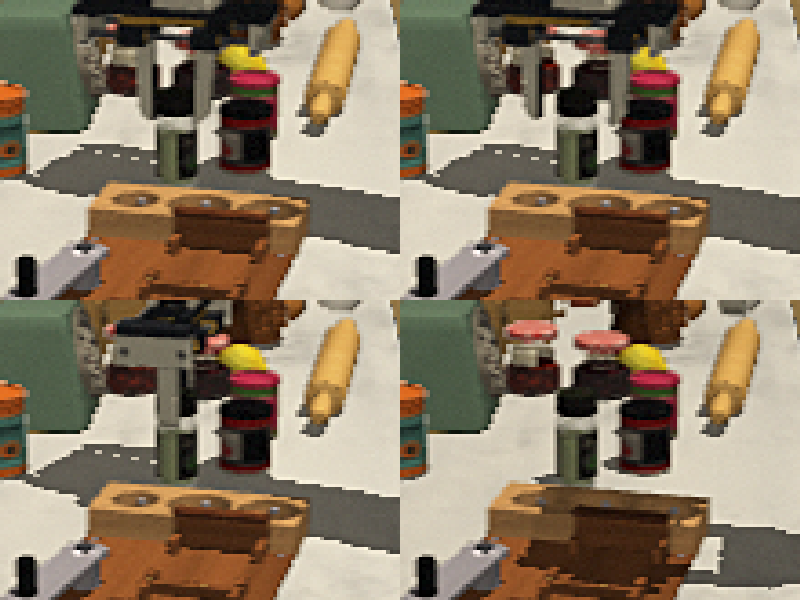

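Run:
```python
from fit import *
A=cv2.imread("pics/top3.png"); B=cv2.imread("pics/top4.png")
sl=(slice(190,226),slice(384,415))
for nm,s in(("jar",sl),("ref tin",(slice(225,260),slice(400,435))),("insert",(slice(185,260),slice(340,380)))):
    a,b=[cv2.cvtColor(x[s],cv2.COLOR_BGR2GRAY).astype(np.float32) for x in(A,B)]
    print(nm,cv2.phaseCorrelate(a,b,cv2.createHanningWindow(a.shape[::-1],cv2.CV_32F)), abs(a-b).mean())
for X in(A,B):
    a=X[sl].max(2); m=a<75; v,u=np.nonzero(m); print(m.sum(),u.mean()+384,v.mean()+190)
for q in((.55,-.235),(.548,-.232)): print(proj("top",[*q,.105]))
# lid blobs
for nm,uv,z in(("t1",(416,243),.072),("t2",(447,228),.072)):
    print(nm)
ims=[cv2.resize(X[180:260,340:460],(600,400),interpolation=0) for X in(A,B)]
c=ims[1]
for q,z,r in(((.548,-.232),.105,.0205),((.548,-.232),0,.0205)):
    p=(projN("top",circ(r,z)[:,:3]+[*q,0])-[340,180]+.5)*5; cv2.polylines(c,[p.astype(np.int32)],True,(0,0,255))
for q,r in(((.4263,-.2865),.027),((.474,-.3967),.027)):
    p=(projN("top",circ(r,.072)[:,:3]+[*q,0])-[340,180]+.5)*5; cv2.polylines(c,[p.astype(np.int32)],True,(0,255,0))
for q,r in(((.5759,-.1029),.022),((.5165,-.0920),.029),((.454,-.0815),.029)):
    p=(projN("top",circ(r,.036)[:,:3]+[*q,0])-[340,180]+.5)*5; cv2.polylines(c,[p.astype(np.int32)],True,(0,255,0))
cv2.imwrite("pics/ov4.png",c)
```

```text
jar ((-0.0262234627612834, 0.07480184618754748), 1.0237256830765142) 3.4336917
ref tin ((-0.04152743594516295, -0.042094898930763236), 0.9661879530291498) 3.0595918
insert ((0.35836926991772344, 1.3148100414440265), 0.4647621218363444) 26.003714
168 402.3690476190476 210.28571428571428
172 402.2151162790698 210.1453488372093
[403.16040528 205.40164512]
[402.2830722  206.00132817]
t1
t2
```

View pics/ov4.png

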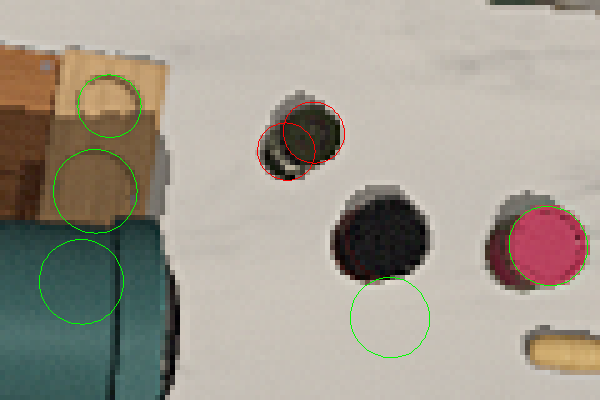

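The black tin has been knocked to about (416,227) px. The jar's red overlay matches within about 0.5 px. The gripper doesn't re-centre objects, so I'll place by camera-relative displacement from here on. Next are arc-only fits on the far rim, then a retry with a lower grip.

```bash
cat >> pick.py <<'E'
NAD=np.array([.354,.056])
def top_fit(I,r,z,p):
    a=np.arctan2(*(np.array(p)-NAD)[::-1]); f=fit("top",I,[circ(r,z,60,a-1.5,a+1.5)],(*p,0),free=(1,1,0),w=3,iters=9); return f[0][:2],f[1]
HOLE=dict(cs=np.array([.5760,-.1024]),cm=np.array([.5167,-.0923]),cf=np.array([.4541,-.0813]))  # camera coords
def insert2(tz,q,heading=HY,amax=3):
    R=Rd(heading); manip.move_straight([*q,tz+.10],R,rate=.25)
    offs=[(0,0)]+[(a*np.cos(t+YAW),a*np.sin(t+YAW)) for a,n in((.0018,4),(.0032,8),(.005,10))[:amax] for t in np.linspace(0,2*np.pi,n,endpoint=False)]
    zr=None
    for i,(dx,dy) in enumerate(offs):
        p=np.array(q)+[dx,dy]
        manip.move_straight([*p,(tz+.040) if zr is None else zr+.0025],R,rate=.15)
        hit=manip.move_straight([*p,tz+.021],R,rate=.04,force_limit=4); z=manip.state()["tool_pos"][2]
        print("try",i,np.round([dx,dy],4),"bottom z",round(z-tz,4),hit,np.round(manip.state()["contact_force"],1))
        if z-tz<.024 or (zr is not None and zr-z>.005): break
        zr=z if zr is None else min(zr,z)
    else: return None
    s=manip.state()["tool_pos"]
    hit=manip.move_straight([s[0],s[1],tz+.006],R,rate=.04,force_limit=35); print("pressed",hit,"bottom z",round(manip.state()["tool_pos"][2]-tz,4),st())
    return s[:2]
E
cat > s11.py <<'E'
from pick import *
I=cv2.imread("pics/top4.png")[:,:,::-1]
for r in(.0205,.0195): print("jar",r,top_fit(I,r,.105,(.548,-.232)))
p1=at_z("top",(416.3,227.6),.072)[:2]; print("t1 blob",p1)
for r in(.027,.026): print("t1",top_fit(I,r,.072,p1),"t2",top_fit(I,r,.072,(.474,-.3967)))
cj,e=top_fit(I,.0205,.105,(.548,-.232))
g=np.array([.548,-.232]); h=.105; tz=h-.05+.084
manip.gripper_to(.75); manip.move_pose([*g,tz+.12],Rd(HY)); hit=manip.move_straight([*g,tz],rate=.25,force_limit=8); print(hit)
manip.gripper_to(0.); print(st()); manip.move_straight([*g,tz+.10],rate=.25)
q=g+HOLE["cs"]-cj; print("target",q)
print(insert2(tz,q,amax=2))
E
python3 s11.py
```

```text
jar 0.0205 (array([ 0.54693137, -0.22978766]), np.float64(0.14689103863216532))
jar 0.0195 (array([ 0.54734617, -0.23086579]), np.float64(0.20384347216303816))
t1 blob [ 0.4784061 -0.2839562]
t1 (array([ 0.48140593, -0.28806453]), np.float64(0.20123754735194996)) t2 (array([ 0.47461855, -0.39715483]), np.float64(0.27129497369978645))
t1 (array([ 0.48163666, -0.28918399]), np.float64(0.2722480436843503)) t2 (array([ 0.47468343, -0.39836208]), np.float64(0.27949827698178803))
False
(58.225, array([ 0.5482, -0.2322,  0.1395]), array([-1.2, -0.2,  5.1]), 0.44, 30.0)
target [ 0.57706863 -0.10461234]
try 0 [0 0] bottom z 0.0231 True [-0.5 -0.  -4.1]
pressed True bottom z 0.0077 (60.9083, array([ 0.5774, -0.1052,  0.1467]), array([-1. , -0.3,  5.4]), 0.436, 30.0)
[ 0.57672761 -0.10460037]
```

```bash
cat > s12.py <<'E'
from pick import *
B=np.array([.0013,-.0025])
release_up(14,41)
I=cv2.imread("pics/top4.png")[:,:,::-1]
for nm,p,hole in(("t1",(.4815,-.2882),"cm"),("t2",(.4746,-.3972),"cf")):
    c,e=top_fit(I,.027,.072,p); g=c+B; tz=.072-.026+.084
    manip.gripper_to(.86); manip.move_pose([*g,tz+.09],Rd(HY))
    if manip.move_straight([*g,tz],rate=.25,force_limit=8): print("HIT",st()); break
    manip.gripper_to(0.); w=manip.state()["gripper_width"]*93; print(nm,c,e,"width",round(w,1),st())
    if abs(w-54)>5: break
    manip.move_straight([*g,tz+.10],rate=.3)
    r=insert2(tz,g+HOLE[hole]-c,amax=2); print(hole,r)
    if r is None or manip.state()["tool_pos"][2]-tz>.0125: print("CHECK"); break
    release_up(12,54)
print(st())
E
python3 s12.py
```

```text
t1 [ 0.48141404 -0.28806253] 0.201083182978579 width 53.5 (64.4917, array([ 0.4829, -0.2907,  0.1308]), array([-1. ,  1.4,  5.8]), 0.575, 30.0)
try 0 [0 0] bottom z 0.0236 True [-0.1  0.5 -5.1]
pressed True bottom z 0.0077 (67.35, array([ 0.5182, -0.095 ,  0.1377]), array([-0.7, -0.3,  4.6]), 0.574, 30.0)
cm [ 0.51764616 -0.09473526]
t2 [ 0.47462031 -0.39715482] 0.27146599493407786 width 53.7 (71.0833, array([ 0.4761, -0.3999,  0.1308]), array([-1.1,  0.6,  6. ]), 0.578, 30.0)
try 0 [0 0] bottom z 0.0237 True [ 1.3  0.4 -4. ]
pressed True bottom z 0.0077 (74.4167, array([ 0.4557, -0.0839,  0.1377]), array([ 0.5, -0.2,  4.1]), 0.576, 30.0)
cf [ 0.45510537 -0.0837576 ]
(75.4333, array([ 0.4556, -0.0839,  0.238 ]), array([ 0.6,  0. , -1.4]), 0.71, 0.0)
```

All three items are seated, with bottoms at 7.7 mm against a floor at 8 mm. Now I'll refine the bay frame and piles from fresh pictures.

```bash
cat > s13.py <<'E'
from pick import *
manip.move_pose([.36,-.30,.35],Rd(HY))
d={}
for n in("top","side"):
    I,D=capture(n); save(I,n+"5.png"); np.savez("pics/"+n+"5.npz",I=I,D=D); d[n]=I
R=lambda x:[np.round(v,4).tolist() for v in x]
for nm,p in(("a",(.429,.357,.385)),("b",(.603,.3055,.104))):
    r=rect(-.032,.032,-.048,.048,.024)
    print(nm,"top far",R(fit("top",d["top"],[r["xp"],r["yp"]],p,w=3)),"top all",R(fit("top",d["top"],list(r.values()),p,w=3)))
    print(nm,"side far",R(fit("side",d["side"],[r["ym"],r["xm"],r["xp"]],p,w=3)),"all",R(fit("side",d["side"],list(r.values()),p,w=3)))
C0=np.array([.5158,.0625,-.177])  # case origin in camera coords
def W(X): c,s=np.cos(C0[2]),np.sin(C0[2]); return np.c_[c*X[:,0]-s*X[:,1]+C0[0], s*X[:,0]+c*X[:,1]+C0[1], X[:,2]]
s=3.3; ys=np.arange(.12,-.12,-.001/s); xs=np.arange(.048,-.048,-.001/s); yy,xx=np.meshgrid(ys,xs); ims=[]
for n in("top","side"):
    p=projN(n,W(np.c_[xx.ravel(),yy.ravel(),np.full(xx.size,.024)])).astype(np.float32)
    im=cv2.remap(d[n],p[:,0].reshape(xx.shape),p[:,1].reshape(xx.shape),cv2.INTER_CUBIC)
    im=np.clip((im.astype(float)-40)*1.5,0,255).astype(np.uint8)
    for sx in(-1,1):
        for sy in(-1,1):
            for y0,y1 in((4,22),(80,106)):
                a=[int((120-sy*y)*s) for y in(y0,y1)]; r_=int((48-sx*34)*s); cv2.line(im,(a[0],r_),(a[1],r_),(0,255,255),1)
            for y in (22,80): c_=int((120-sy*y)*s); cv2.line(im,(c_,int((48-sx*34)*s)),(c_,int((48-sx*42)*s)),(0,255,255),1)
    ims.append(im[:,:790])
save(np.vstack([ims[0][:],ims[1]])[:600],"bay5.png"); print(ims[0].shape)
E
python3 s13.py
```

```text
a top far [[0.4291, 0.3592, 0.3768], 0.0985] top all [[0.4284, 0.3566, 0.3821], 0.5439]
a side far [[0.4299, 0.3573, 0.3895], 0.2568] all [[0.4299, 0.3575, 0.3933], 0.2841]
b top far [[0.6036, 0.3071, 0.1054], 0.1567] top all [[0.602, 0.3051, 0.104], 0.4827]
b side far [[0.6044, 0.3055, 0.104], 0.232] all [[0.6044, 0.3055, 0.104], 0.232]
(317, 790, 3)
```

View pics/bay5.png

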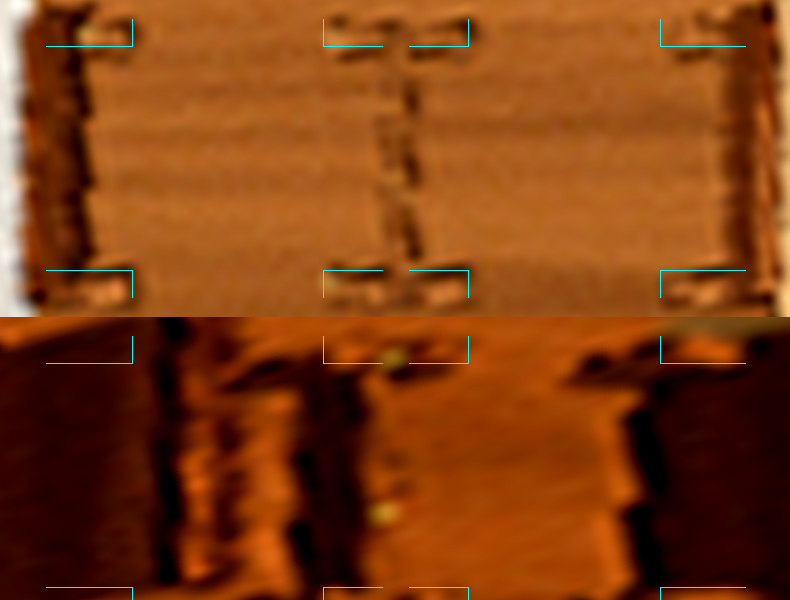

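The overlay sits within about 0.6 mm in x and 0.8 mm in y (cheek edges at (90,47) and (90,272) in the crop), so I correct by that. Now pile a goes into the left bay, with guarded moves.

```bash
cat > tile.py <<'E'
from pick import *
B=np.array([.0013,-.0025]); CY=-.1765; OR=np.array([.5152,.0619])+B
ex=np.array([np.cos(CY),np.sin(CY),0]); ey=np.array([-np.sin(CY),np.cos(CY),0]); ez=np.array([0,0,1.])
TIP=.003
def tool(side,yc,zc,phi,dx=0.):
    """bottom outer corner C at bay coords (outward yc, zc above floor), tilt phi deg"""
    f=np.radians(phi); out=side*ey; n=np.sin(f)*out+np.cos(f)*ez; l=-np.cos(f)*out+np.sin(f)*ez
    Cw=np.r_[OR,0]+side*.055*ey+dx*ex+.008*ez+yc*out+zc*ez
    M=Cw+.048*l; z=-n; R=np.c_[np.cross(ex,z),ex,z]
    return M+(.084+TIP)*n, R
def grab(p,yaw):
    g=np.array(p)+B; manip.gripper_to(1.); manip.move_pose([*g,.20],Rd(yaw))
    h=manip.move_straight([*g,.084+TIP],rate=.2,force_limit=8); 
    if h: print("HIT",st()); return False
    manip.gripper_to(0.); w=manip.state()["gripper_width"]*93; print("width",round(w,1),st())
    if abs(w-64)>4: return False
    manip.move_straight([*g,.20],rate=.25); return True
def enter(side,dx=0.,phi=15):
    p,R=tool(side,.033,.10,phi,dx); manip.move_pose(p,R)
    p,R=tool(side,.033,.030,phi,dx); manip.move_straight(p,R,rate=.2)
    p,R=tool(side,.033,.002,phi,dx); h=manip.move_straight(p,R,rate=.05,force_limit=6)
    p0=tool(side,.033,0,phi,dx)[0]; s=manip.state(); print("down hit",h,"zc",round(s["tool_pos"][2]-p0[2],4),np.round(s["contact_force"],1)); return h
def slide(side,dx=0.,phi=15):
    p,R=tool(side,.0475,.002,phi,dx); h=manip.move_straight(p,R,rate=.03,force_limit=6)
    s=manip.state(); y=(s["tool_pos"]-tool(side,0,.002,phi,dx)[0])@(side*ey); print("slide hit",h,"yc",round(y,4),np.round(s["contact_force"],1)); return y if h else None
def level(side,yc15,dx=0.,phi=15):
    """yc15: yc where the top outer corner touched the wall"""
    wall=yc15+.024*np.sin(np.radians(phi))
    for f in(phi,11,7,3.5,0):
        yc=min(wall-.0010-.024*np.sin(np.radians(f)),wall-.003); p,R=tool(side,yc,.0012 if f else .0004,f,dx)
        h=manip.move_straight(p,R,rate=.04,force_limit=15); s=manip.state(); print("phi",f,h,np.round(s["tool_pos"]-p,4),np.round(s["contact_force"],1))
        if h: return False
    return True
def letgo():
    manip.gripper_to(.84); s=manip.state()["tool_pos"]; manip.move_straight([s[0],s[1],s[2]+.12],rate=.2)
E
cat > s14.py <<'E'
from tile import *
if grab((.4291,.3592),.381):
    if not enter(1):
        y=slide(1)
        if y and abs(y-.0448)<.003: print("level",level(1,y))
print(st())
E
python3 s14.py
```

```text
HIT (80.2167, array([0.4295, 0.3555, 0.0845]), array([-1.8, -0.8,  7.3]), 0.999, 3.4)
(80.2167, array([0.4295, 0.3555, 0.0845]), array([-1.8, -0.8,  7.3]), 0.999, 3.4)
```

```bash
cat > s14b.py <<'E'
from tile import *
print(st()); g=np.array((.4291,.3592))+B; print(g)
manip.move_straight([*g,.105],rate=.1); print(st())
h=manip.move_straight([*g,.0875],rate=.03,force_limit=8); print(h,st())
if not h:
    manip.gripper_to(0.); print("width",manip.state()["gripper_width"]*93,st())
E
python3 s14b.py
```

```text
(80.2167, array([0.4295, 0.3555, 0.0845]), array([-1.8, -0.8,  7.3]), 0.999, 3.4)
[0.4304 0.3567]
(80.5833, array([0.4307, 0.3568, 0.1055]), array([ 0.1, -1. ,  0.6]), 0.998, 0.0)
False (81.3167, array([0.4304, 0.3567, 0.0876]), array([0.2, 0.2, 0.1]), 1.001, 0.0)
width 63.55814583246276 (81.8917, array([0.4304, 0.3567, 0.0875]), array([-0.8,  1. ,  1.9]), 0.683, 30.0)
```

```bash
sed -i 's/^TIP=.003$/TIP=.0035/; s/    h=manip.move_straight(\[\*g,.084+TIP\],rate=.2,force_limit=8);/    manip.move_straight([*g,.115],rate=.25); h=manip.move_straight([*g,.084+TIP],rate=.04,force_limit=8);/' tile.py
cat > s15.py <<'E'
from tile import *
s=manip.state()["tool_pos"]; manip.move_straight([s[0],s[1],.19],rate=.2)
if not enter(1):
    y=slide(1)
    if y and abs(y-.0448)<.003: print("level",level(1,y))
print(st())
E
python3 s15.py; grep -n "TIP" tile.py | head
```

```text
down hit True zc 0.0051 [ 0.6 -0.1 -0.8]
(84.5917, array([0.5275, 0.1223, 0.1101]), array([ 0.6, -0.1, -0.8]), 0.686, 30.0)
4:TIP=.0035
10:    return M+(.084+TIP)*n, R
13:    manip.move_straight([*g,.115],rate=.25); h=manip.move_straight([*g,.084+TIP],rate=.04,force_limit=8);
```

```bash
cat > s16.py <<'E'
from tile import *
p,R=tool(1,.033,.002,15); h=manip.move_straight(p,R,rate=.02,force_limit=6); s=manip.state(); print(h,np.round(s["tool_pos"]-p,4),np.round(s["contact_force"],1),np.round(s["ft_torque"],2))
if not h:
    y=slide(1)
    if y and abs(y-.0448)<.003: print("level",level(1,y))
I,_=capture("side"); save(I,"side6.png"); cv2.imwrite("pics/side6c.png",cv2.resize(cv2.imread("pics/side6.png")[150:260,250:400],(750,550),interpolation=2)); print(st())
E
python3 s16.py
```

```text
True [-0.0001 -0.0003  0.0006] [ 1.  -0.1  1.5] [-0.01 -0.23 -0.03]
(84.875, array([0.5277, 0.1224, 0.1077]), array([ 0.3, -1.4,  1.4]), 0.686, 30.0)
```

View pics/side6c.png

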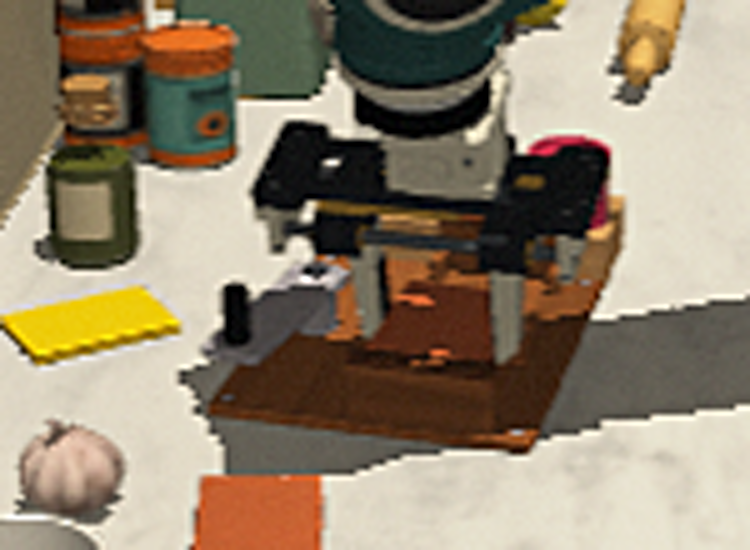

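The side view shows the pile held tilted between the fingers, with its low end inside the left bay at about (337,220) px. The contact is only light, so I go on to the slide and levelling.

```bash
cat > s17.py <<'E'
from tile import *
y=slide(1)
if y and abs(y-.0448)<.004: print("level",level(1,y))
print(st())
E
python3 s17.py
```

```text
slide hit True yc 0.0356 [1.1 0.9 1.9]
(85.1417, array([0.5282, 0.1252, 0.1074]), array([1.1, 0.9, 1.9]), 0.688, 30.0)
```

```bash
sed -i 's/p,R=tool(side,.0475,.002,phi,dx); h=manip.move_straight(p,R,rate=.03,force_limit=6)/p,R=tool(side,.0475,.0045,phi,dx); h=manip.move_straight(p,R,rate=.02,force_limit=10)/; s/tool(side,0,.002,phi,dx)/tool(side,0,.0045,phi,dx)/' tile.py
cat > s17.py <<'E'
from tile import *
p,R=tool(1,.0345,.0045,15); print(manip.move_straight(p,R,rate=.03),st())
y=slide(1); print(st())
if y and abs(y-.0448)<.004: print("level",level(1,y))
print(st())
E
python3 s17.py
```

```text
False (85.3917, array([0.5278, 0.1241, 0.1092]), array([ 0.4,  0.1, -2.9]), 0.684, 30.0)
slide hit True yc 0.0357 [-0.2  0.8 -2.8]
(85.675, array([0.5279, 0.1254, 0.1086]), array([-0.2,  0.8, -2.8]), 0.684, 30.0)
(85.675, array([0.5279, 0.1254, 0.1086]), array([-0.2,  0.8, -2.8]), 0.684, 30.0)
```

```bash
cat > s18.py <<'E'
from tile import *
for y in np.arange(.036,.0475,.001):
    p,R=tool(1,y,.0045,15); h=manip.move_straight(p,R,rate=.01,force_limit=20); s=manip.state()
    f=s["contact_force"]; print(round(y,4),h,np.round([f@ex,f@ey,f[2]],1),np.round((s["tool_pos"]-p)*1e3,1))
    if h or abs(f@ey)>7 or abs(f@ex)>12: break
E
python3 s18.py
```

```text
0.036 False [-2.5 -5.  -4.1] [-0.3 -0.3 -0.4]
0.037 False [ -1.2 -11.7  -2.8] [-0.4 -0.9 -0.4]
```

```bash
cat > s19.py <<'E'
from tile import *
p,R=tool(1,.0345,.0045,15); manip.move_straight(p,R,rate=.02); s=manip.state(); print(st(),np.round(s["ft_torque"],2))
I,D=capture("side"); T,E=capture("top"); save(I,"side7.png")
tp,tR=s["tool_pos"],s["tool_rot"]
def box(c): return [(c[i],c[j]) for i in range(8) for j in range(i) if bin(i^j).count("1")==1]
k=np.array([[(i>>b)&1 for b in range(3)] for i in range(8)])
pile=np.array([tp+tR@np.array([(a-.5)*.096,(b-.5)*.064,.084+TIP-.024*c]) for a,b,c in k])
O=np.r_[OR,0]+.055*ey+.008*ez
lip=np.array([O+ey*(.043+.008*a)+ex*(b-.5)*.068+ez*(.034+.006*c) for a,b,c in k])
x0,y0,w,h=310,190,70,52; sc=11
im=cv2.resize(I[y0:y0+h,x0:x0+w],(w*sc,h*sc),interpolation=2)
im=np.clip(im.astype(float)*1.8,0,255).astype(np.uint8)
for c,col in((pile,(255,0,0)),(lip,(0,255,0))):
    for a,b in box(c-np.r_[B,0]):
        q=[tuple(((proj("side",v)-[x0,y0]+.5)*sc).astype(int).tolist()) for v in(a,b)]; cv2.line(im,q[0],q[1],col,1)
save(im,"ov7.png")
P=cloud("side",D)[0]; r=P-O-[*(-B),0]; a=np.c_[r@ex,r@ey,r[:,2]]
m=(abs(a[:,0])<.025)&(a[:,1]>-.06)&(a[:,1]<.07)&(a[:,2]>-.01)&(a[:,2]<.08)
for y in np.arange(-.06,.07,.006):
    mm=m&(abs(a[:,1]-y)<.003)
    if mm.sum()>3: print(round(y,3),mm.sum(),np.round(np.percentile(a[mm,2],[10,50,90]),4))
E
python3 s19.py
```

```text
(86.4667, array([0.5282, 0.1243, 0.1096]), array([ 0.2, -0. , -3.4]), 0.684, 30.0) [ 0.16  0.01 -0.04]
-0.054 6 [0.0395 0.0401 0.041 ]
-0.048 8 [0.04   0.0417 0.0435]
-0.042 14 [0.0396 0.0405 0.0426]
-0.036 10 [0.0352 0.0408 0.0422]
-0.03 15 [0.0395 0.0407 0.0417]
-0.024 12 [0.0392 0.0415 0.0427]
-0.018 15 [0.0402 0.0413 0.0429]
-0.012 17 [0.0396 0.0406 0.042 ]
-0.006 15 [0.0393 0.0413 0.0423]
-0.0 14 [0.0392 0.0412 0.0427]
0.006 16 [0.04   0.0415 0.0425]
0.012 14 [0.0406 0.0412 0.0423]
0.018 17 [0.0402 0.0413 0.0423]
0.024 17 [0.0396 0.0411 0.0428]
0.03 19 [0.0393 0.0412 0.043 ]
0.036 19 [0.0383 0.0407 0.0425]
0.042 21 [0.0387 0.0405 0.0427]
0.048 16 [0.0388 0.04   0.0419]
0.054 177 [-0.0037  0.0191  0.0386]
0.06 121 [-0.0065  0.014   0.0368]
0.066 21 [-0.0092 -0.0075 -0.007 ]
```

View pics/ov7.png

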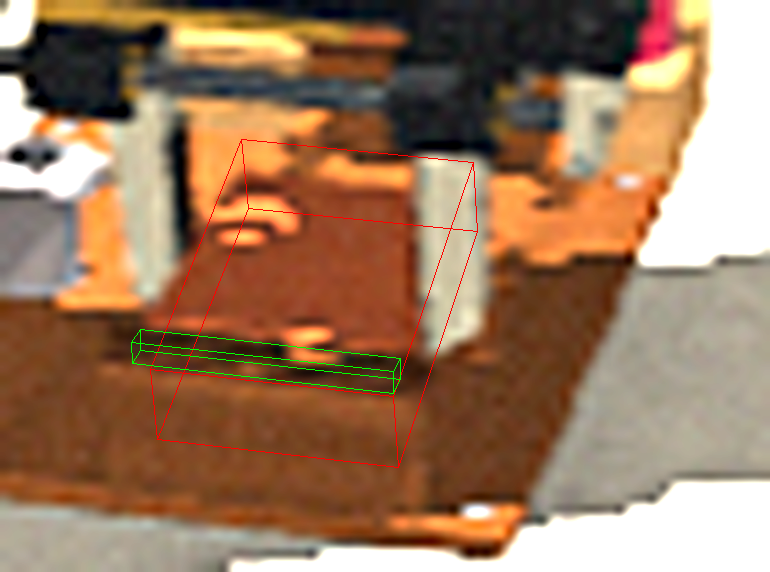

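The picture and depth show the pile hanging level (top at a constant z of 41 mm, end stopped by the lip) although the tool is tilted, so it pivoted in the grip. I'll lift it and test how it follows the tilt.

```bash
cat >> tile.py <<'E'
def pose_of(side,z0,z1,xw=.022):
    """slope (rad, + = outer end low) of the top face and its outer/inner extent in bay coords, from side depth"""
    I,D=capture("side"); P=cloud("side",D)[0]; O=np.r_[OR-B,0]+side*.055*ey+.008*ez; r=P-O; a=np.c_[r@ex,side*(r@ey),r[:,2]]
    m=(abs(a[:,0])<xw)&(abs(a[:,1])<.08)&(a[:,2]>z0)&(a[:,2]<z1); a=a[m]
    if len(a)<20: return None
    c=np.polyfit(a[:,1],a[:,2],1)
    for _ in range(4):
        e=a[:,2]-np.polyval(c,a[:,1]); k=abs(e-np.median(e))<max(2*np.median(abs(e-np.median(e))),.0025); c=np.polyfit(a[k,1],a[k,2],1)
    return dict(n=int(k.sum()),tilt=round(-np.degrees(np.arctan(c[0])),1),z_mid=round(c[1],4),y=np.round(np.percentile(a[k,1],[1,99]),4))
E
cat > s20.py <<'E'
from tile import *
p,R=tool(1,.033,.0045,15); manip.move_straight(p,R,rate=.02)
for phi in(15,0,25):
    p,R=tool(1,.033,.06,phi); M=p-(.084+TIP)*(-R[:,2]); zm=M[2]-.008
    manip.move_straight(p,R,rate=.1 if phi==15 else .04); print(phi,"M z",round(zm,4),pose_of(1,zm-.01,zm+.05),st())
E
python3 s20.py
```

```text
15 M z 0.0724 {'n': 212, 'tilt': np.float64(0.6), 'z_mid': np.float64(0.0957), 'y': array([-0.0574,  0.0404])} (87.575, array([0.5275, 0.1226, 0.1642]), array([-0.3, -0.7, -3.5]), 0.681, 30.0)
0 M z 0.06 {'n': 167, 'tilt': np.float64(-8.3), 'z_mid': np.float64(0.0857), 'y': array([-0.0614,  0.0342])} (88.425, array([0.5236, 0.099 , 0.1555]), array([ 0.8,  0.5, -2.6]), 0.687, 30.0)
25 M z 0.0803 {'n': 266, 'tilt': np.float64(10.1), 'z_mid': np.float64(0.1023), 'y': array([-0.0493,  0.0461])} (89.7083, array([0.5308, 0.1393, 0.1677]), array([-0.3, -0.8, -3.3]), 0.683, 30.0)
```

The pile keeps a fixed −14.5° offset in the grip, so it was rotated by catching the lip on entry. It sits about 2.5 mm further out in the grip than assumed. I'll press it flat on the worktop, regrip with that shift, and enter further inboard.

```bash
sed -i 's/tool(side,.033,/tool(side,.031,/g; s/p,R=tool(side,.031,.002,phi,dx); h=manip.move_straight(p,R,rate=.05,force_limit=6)/p,R=tool(side,.031,.005,phi,dx); h=manip.move_straight(p,R,rate=.04,force_limit=4)/' tile.py; grep -n "031" tile.py
cat > s21.py <<'E'
from tile import *
g=np.array((.4291,.3592))+B; yaw=.381
s=manip.state()["tool_pos"]; manip.move_straight(s+[0,0,.06],Rd(CY),rate=.15)
manip.move_straight([*g,.16],Rd(yaw),rate=.3)
h=manip.move_straight([*g,.0873],rate=.04,force_limit=25); print("press",h,st())
manip.gripper_to(.9); manip.sleep(.1)
print("rest top", )
ty=np.array([-np.sin(yaw),np.cos(yaw)]); g2=g+.0025*ty
s=manip.state()["tool_pos"]; manip.move_straight([*g2,.0875],rate=.03); print(st())
manip.gripper_to(0.); print("w",manip.state()["gripper_width"]*93,st())
manip.move_straight([*g2,.19],rate=.15); print(st())
p,R=tool(1,.031,.10,15); manip.move_straight(p,R,rate=.2); zm=(p-(.084+TIP)*(-R[:,2]))[2]-.008
print("M y'",.031-.0464,pose_of(1,zm-.01,zm+.05))
E
python3 s21.py
```

```text
19:    p,R=tool(side,.031,.10,phi,dx); manip.move_pose(p,R)
20:    p,R=tool(side,.031,.030,phi,dx); manip.move_straight(p,R,rate=.2)
21:    p,R=tool(side,.031,.005,phi,dx); h=manip.move_straight(p,R,rate=.04,force_limit=4)
22:    p0=tool(side,.031,0,phi,dx)[0]; s=manip.state(); print("down hit",h,"zc",round(s["tool_pos"][2]-p0[2],4),np.round(s["contact_force"],1)); return h
press False (93.2417, array([0.4305, 0.3568, 0.0876]), array([0.5, 4. , 3.9]), 0.687, 30.0)
rest top
(94.1583, array([0.4294, 0.3592, 0.0875]), array([0.9, 0.2, 0.5]), 0.897, 0.0)
w 63.38697430694471 (94.6167, array([0.4295, 0.359 , 0.0875]), array([ 0. ,  0.4, -0. ]), 0.682, 30.0)
(95.45, array([0.4292, 0.3588, 0.1888]), array([-0.6, -0.6, -3.2]), 0.688, 30.0)
M y' -0.015399999999999997 {'n': 292, 'tilt': np.float64(15.2), 'z_mid': np.float64(0.1326), 'y': array([-0.0581,  0.0348])}
```

```bash
cat > s22.py <<'E'
from tile import *
side=1
p,R=tool(side,.031,.030,15); manip.move_straight(p,R,rate=.2); manip.sleep(.1)
f0=manip.state()["contact_force"]
for z in(.022,.017,.013,.009,.005):
    p,R=tool(side,.031,z,15); h=manip.move_straight(p,R,rate=.04,force_limit=12); f=manip.state()["contact_force"]-f0; print(z,h,np.round([f@ex,f@ey,f[2]],1))
    if h or np.linalg.norm(f)>4: break
print(pose_of(side,.012,.075)); print(st())
E
python3 s22.py
```

```text
0.022 False [-0.3  0.4  0.3]
0.017 False [-0.7 -0.7  1.2]
0.013 False [ 0.2 -1.1  2.5]
0.009 False [ 1.1 -0.4  4.5]
{'n': 310, 'tilt': np.float64(8.1), 'z_mid': np.float64(0.0433), 'y': array([-0.06  ,  0.0592])}
(98.7167, array([0.5276, 0.1208, 0.114 ]), array([ 1.4, -1. ,  0.8]), 0.687, 30.0)
```

```bash
cat > s23.py <<'E'
from tile import *
side=1
p,R=tool(side,.031,.022,15); manip.move_straight(p,R,rate=.05)
I,D=capture("side"); np.savez("pics/side8.npz",I=I,D=D); save(I,"side8.png"); print(st())
def C(D,side=1):
    P,u,v=cloud("side",D); r=P-(np.r_[OR-B,0]+side*.055*ey+.008*ez); return np.c_[r@ex,side*(r@ey),r[:,2]],u,v
a,u,v=C(D); pm=pose_of(1,.022,.085); print(pm)
t=np.tan(np.radians(pm["tilt"])); e=a[:,2]-(pm["z_mid"]-t*a[:,1])
for y0,y1 in((-.055,-.03),(.005,.035)):
    m=(abs(e)<.004)&(a[:,1]>y0)&(a[:,1]<y1)&(abs(a[:,0])<.06)
    rows=[(a[m&(v==r),0].min(),a[m&(v==r),0].max()) for r in np.unique(v[m]) if (m&(v==r)).sum()>8]; print("pile x",y0,np.round(np.median(rows,0),4),np.round(np.mean(np.median(rows,0)),4),len(rows))
b,u,v=C(np.load("pics/side5.npz")["D"])
m=(b[:,2]>.036)&(b[:,2]<.046)&(b[:,1]>.040)&(b[:,1]<.062)&(abs(b[:,0])<.06)
print("lip x",[np.round([b[m&(v==r),0].min(),b[m&(v==r),0].max(),b[m&(v==r),0].mean()],4).tolist() for r in np.unique(v[m])])
for dD in("side1","side5","side3"):
    b,u,v=C(np.load("pics/%s.npz"%dD)["D"]); m=(b[:,2]>.012)&(b[:,2]<.034)&(b[:,1]>.056)&(b[:,1]<.066)&(abs(b[:,0])<.06)
    rr=[(b[m&(v==r),0].min(),b[m&(v==r),0].max()) for r in np.unique(v[m]) if (m&(v==r)).sum()>8]; print(dD,"wall face x",np.round(np.median(rr,0),4),np.mean(np.median(rr,0)))
E
python3 s23.py
```

```text
(99.175, array([0.5274, 0.1208, 0.1269]), array([ 0.3, -0. , -2.4]), 0.681, 30.0)
{'n': 363, 'tilt': np.float64(13.5), 'z_mid': np.float64(0.0542), 'y': array([-0.0584,  0.0582])}
pile x -0.055 [-0.0167  0.034 ] 0.0086 4
pile x 0.005 [-0.0273  0.0329] 0.0028 6
lip x [[0.0374, 0.0406, 0.039], [0.0113, 0.0415, 0.0268], [-0.0142, 0.0428, 0.0143], [-0.0394, 0.0429, 0.001], [-0.0409, 0.0331, -0.0094], [-0.0407, 0.0073, -0.0206], [-0.0401, -0.021, -0.0306]]
side1 wall face x [-0.0381  0.0369] -0.0005895341915909784
side5 wall face x [-0.0403  0.0398] -0.0002883587475404001
side3 wall face x [-0.0324  0.0392] 0.0034020131638001633
```

```bash
cat > s24.py <<'E'
from tile import *
I8=np.load("pics/side8.npz")["I"]; I5=np.load("pics/side5.npz")["I"]; T5=np.load("pics/top5.npz")["I"]
Bz=np.r_[B,0]
tp,R=tool(1,.031,.022,13.5)   # pile pose approx (tilt 13.5)
def edge(s,l0,l1,n=30):  # side s=+-1 in tool y; l along outward
    t=np.linspace(l0,l1,n); out=-R[:,0] if R[:,0]@ey<0 else R[:,0]
    P=np.array([tp+out*l+ex*s*.032+R[:,2]*(.084+TIP-.024) for l in t])-Bz
    return np.c_[P,np.tile(-s*ex,(n,1))]
for nm,sg in(("both",[edge(-1,.012,.044),edge(1,.012,.044)]),("xm",[edge(-1,.012,.044)]),("xp",[edge(1,.012,.044)])):
    f=fit("side",I8,sg,(0,0,0),free=(1,0,0),w=2.5); print("pile dx",nm,np.round(f[0][0]*1e3,2),round(f[1],2))
O=np.r_[OR,0]+.055*ey-Bz
def vedge(s,hw=.042,y=.059,z0=.012,z1=.044,n=30):
    t=np.linspace(z0,z1,n); P=np.array([O+ey*y+ex*s*hw+ez*q for q in t]); return np.c_[P,np.tile(-s*ex,(n,1))]
for hw in(.040,.042):
  for nm,sg in(("both",[vedge(-1,hw),vedge(1,hw)]),("xm",[vedge(-1,hw)]),("xp",[vedge(1,hw)])):
    f=fit("side",I5,sg,(0,0,0),free=(1,0,0),w=2.5); print("wallL dx",hw,nm,np.round(f[0][0]*1e3,2),round(f[1],2))
# same wall in the top picture: lip top edges at z .048
def tedge(s,side,hw=.042,n=20):
    t=np.linspace(.044,.057,n); P=np.array([np.r_[OR,0]-Bz+side*ey*(.055+q)+ex*s*hw+ez*.048 for q in t]); return np.c_[P,np.tile(-s*ex,(n,1))]
for side in(1,-1):
  for nm,sg in(("both",[tedge(-1,side),tedge(1,side)]),("xm",[tedge(-1,side)]),("xp",[tedge(1,side)])):
    f=fit("top",T5,sg,(0,0,0),free=(1,0,0),w=2.5); print("lip top",side,nm,np.round(f[0][0]*1e3,2),round(f[1],2))
E
python3 s24.py
```

```text
pile dx both 2.82 0.81
pile dx xm -2.52 0.38
pile dx xp 3.47 0.12
wallL dx 0.04 both -0.21 0.92
wallL dx 0.04 xm -5.38 0.69
wallL dx 0.04 xp 1.0 0.66
wallL dx 0.042 both -1.64 0.72
wallL dx 0.042 xm -3.43 0.69
wallL dx 0.042 xp -0.95 0.65
lip top 1 both -2.66 0.7
lip top 1 xm -5.24 0.34
lip top 1 xp 0.19 0.49
lip top -1 both -0.5 0.77
lip top -1 xm -7.65 0.41
lip top -1 xp 1.86 0.38
```

```bash
cat >> tile.py <<'E'
def lower(side,dx,zs=(.019,.016,.013,.010,.0075,.005),yc=.031,phi=15):
    p,R=tool(side,yc,.022,phi,dx); manip.move_straight(p,R,rate=.1); manip.sleep(.15); f0=manip.state()["contact_force"]
    for z in zs:
        p,R=tool(side,yc,z,phi,dx); h=manip.move_straight(p,R,rate=.03,force_limit=10); manip.sleep(.05); f=manip.state()["contact_force"]-f0; print("dx",dx,"z",z,h,np.round([f@ex,f@ey,f[2]],1))
        if h or abs(f[2])>1.6:
            p,R=tool(side,yc,.022,phi,dx); manip.move_straight(p,R,rate=.1); return False
    return True
E
cat > s25.py <<'E'
from tile import *
for dx in(-.0022,-.0038,.0022,.0038):
    if lower(1,dx): print("OK",dx,pose_of(1,.01,.075)); break
print(st())
E
python3 s25.py
```

```text
dx -0.0022 z 0.019 False [ 0.1  0.2 -0. ]
dx -0.0022 z 0.016 False [-0.5  0.6 -1.1]
dx -0.0022 z 0.013 False [-0.4  0.5  0.2]
dx -0.0022 z 0.01 False [-1.2  0.1  0.1]
dx -0.0022 z 0.0075 False [-0.3  0.1  0.5]
dx -0.0022 z 0.005 False [-0.7  0.1 -0.7]
OK -0.0022 {'n': 292, 'tilt': np.float64(8.7), 'z_mid': np.float64(0.0391), 'y': array([-0.0599,  0.0597])}
(101.475, array([0.5253, 0.1211, 0.1099]), array([-0.1, -0. , -2.7]), 0.687, 30.0)
```

```bash
cat >> tile.py <<'E'
def slide2(side,dx,y0=.033,y1=.0495,phi=15,zc=.005):
    manip.sleep(.1); f0=manip.state()["contact_force"]
    for y in np.arange(y0,y1,.0012):
        p,R=tool(side,y,zc,phi,dx); h=manip.move_straight(p,R,rate=.02,force_limit=15); f=manip.state()["contact_force"]-f0; fo=f@(side*ey); 
        if h or fo<-5: print("contact yc",round(y,4),h,np.round([f@ex,fo,f[2]],1)); return y-.0006
    print("no contact",y,np.round(f,1)); return None
E
cat > s26.py <<'E'
from tile import *
y=slide2(1,-.0022); print(st(),pose_of(1,.01,.032,.02))
if y and .040<y<.0485: print("level",level(1,y,-.0022)); print(st())
E
python3 s26.py
```

```text
contact yc 0.039 False [ 1.  -5.3 -1.4]
(103.075, array([0.5266, 0.1285, 0.1099]), array([-0.6, -5.1, -3.7]), 0.686, 30.0) {'n': 98, 'tilt': np.float64(0.8), 'z_mid': np.float64(0.0216), 'y': array([0.051 , 0.0625])}
```

```bash
sed -i 's/def pose_of(side,z0,z1,xw=.022):/def pose_of(side,z0,z1,xw=.022,y0=-.08,y1=.08):/; s/(abs(a\[:,1\])<.08)&(a\[:,2\]>z0)/(a[:,1]>y0)\&(a[:,1]<y1)\&(a[:,2]>z0)/' tile.py
cat > s27.py <<'E'
from tile import *
p,R=tool(1,.036,.005,15,-.0022); manip.move_straight(p,R,rate=.03)
for xw in(.015,.024): print(pose_of(1,.01,.075,xw,-.06,.03))
print(st())
E
python3 s27.py
```

```text
{'n': 157, 'tilt': np.float64(8.2), 'z_mid': np.float64(0.0403), 'y': array([-0.0559,  0.0294])}
{'n': 244, 'tilt': np.float64(8.1), 'z_mid': np.float64(0.0403), 'y': array([-0.0539,  0.0294])}
(103.475, array([0.5262, 0.1261, 0.11  ]), array([-0.2,  0. , -3.3]), 0.685, 30.0)
```

```bash
cat >> tile.py <<'E'
H=.013
def tool2(side,yc,zc,psi,off,dx=0.):
    f=np.radians(psi); out=side*ey; n=np.sin(f)*out+np.cos(f)*ez; l=-np.cos(f)*out+np.sin(f)*ez
    Pp=np.r_[OR,0]+side*.055*ey+dx*ex+.008*ez+yc*out+zc*ez+.048*l+H*n
    f=np.radians(psi+off); n=np.sin(f)*out+np.cos(f)*ez; z=-n
    return Pp+(.084+TIP-H)*n, np.c_[np.cross(ex,z),ex,z]
def slide3(side,off,dx,y0=.034,y1=.0495,psi=15,zc=.004):
    manip.sleep(.1); f0=manip.state()["contact_force"]
    for y in np.arange(y0,y1,.0012):
        p,R=tool2(side,y,zc,psi,off,dx); h=manip.move_straight(p,R,rate=.02,force_limit=15); f=manip.state()["contact_force"]-f0; fo=f@(side*ey)
        if h or fo<-5: print("contact yc",round(y,4),h,np.round([f@ex,fo,f[2]],1)); return y-.0006
    print("no contact",y,np.round(f,1)); return None
def level2(side,yt,off,dx,psi=15):
    wall=yt+.024*np.sin(np.radians(psi)); f0=manip.state()["contact_force"]
    for f in(psi,11,7,3.5,0):
        yc=min(wall-.0010-.024*np.sin(np.radians(f)),wall-.003); p,R=tool2(side,yc,.0015 if f else .0006,f,off,dx)
        h=manip.move_straight(p,R,rate=.04,force_limit=20); s=manip.state(); g=s["contact_force"]-f0; print("psi",f,h,"yc",round(yc,4),np.round([g@ex,g@(side*ey),g[2]],1))
        if h: return False
    return True
E
cat > s28.py <<'E'
from tile import *
off,dx=6.8,-.0022
p,R=tool2(1,.033,.006,15,off,dx); print(manip.move_straight(p,R,rate=.03,force_limit=12),st())
print(pose_of(1,.01,.075,.02,-.06,.03))
y=slide3(1,off,dx); print(st(),pose_of(1,.01,.075,.02,-.06,.03))
if y and .041<y<.0485: print("level",level2(1,y,off,dx)); print(st(),pose_of(1,.005,.05,.02,-.06,.03))
E
python3 s28.py
```

```text
False (103.8167, array([0.527 , 0.1319, 0.1078]), array([-0.3, -0.7, -2.8]), 0.686, 30.0)
{'n': 201, 'tilt': np.float64(14.5), 'z_mid': np.float64(0.0394), 'y': array([-0.0522,  0.0265])}
contact yc 0.0472 False [-0.2 -8.2  2.3]
(106.975, array([0.5295, 0.1446, 0.1062]), array([-1.6, -8.2, -0.7]), 0.687, 30.0) {'n': 166, 'tilt': np.float64(14.8), 'z_mid': np.float64(0.0413), 'y': array([-0.0368,  0.0274])}
psi 15 False yc 0.0456 [-0.2  8.  -0.2]
psi 11 False yc 0.0472 [-0.5  8.5 -0.6]
psi 7 False yc 0.0489 [-0.3  6.7 -1.4]
psi 3.5 False yc 0.0498 [ 0.   8.4 -1.6]
psi 0 False yc 0.0498 [-0.6  9.3 -1.2]
level True
(108.4083, array([0.5258, 0.1243, 0.0956]), array([ 0.2,  1.1, -3.1]), 0.683, 30.0) {'n': 117, 'tilt': np.float64(-0.1), 'z_mid': np.float64(0.0252), 'y': array([-0.0489,  0.0119])}
```

```bash
sed -i 's/g=np.array(p)+B; manip.gripper_to(1.)/g=np.array(p)+B; manip.gripper_to(.88)/' tile.py
cat > s29.py <<'E'
from tile import *
s0=manip.state()["tool_pos"]
manip.gripper_to(.82); manip.move_straight(s0+[0,0,.12],rate=.2)
print("pile a placed",pose_of(1,.005,.05,.02,-.04,.03),st())
if grab((.6036,.3071),.105):
    p,R=tool(-1,.031,.10,15,-.0022); 
    manip.move_straight([*(p[:2]*.5+np.array([.6036,.3071])*.5),.26],Rd(-.03),rate=.3)
    manip.move_straight(p,R,rate=.25); zm=(p-(.084+TIP)*(-R[:,2]))[2]-.008
    print("M y'",.031-.0464,pose_of(-1,zm-.01,zm+.05))
    for dx in(-.0022,-.0036,-.0008):
        if lower(-1,dx,zs=(.019,.015,.012,.009,.006)): print("OK",dx,pose_of(-1,.01,.075,.02,-.06,.03)); break
print(st())
E
python3 s29.py
```

```text
pile a placed {'n': 97, 'tilt': np.float64(-0.4), 'z_mid': np.float64(0.0246), 'y': array([-0.0398,  0.0099])} (109.725, array([0.5254, 0.1244, 0.2139]), array([0.3, 0.1, 0.4]), 0.821, 0.0)
width 64.0 (112.6833, array([0.6049, 0.3046, 0.0877]), array([-0.7,  0.4,  2.1]), 0.688, 30.0)
M y' -0.015399999999999997 {'n': 145, 'tilt': np.float64(5.7), 'z_mid': np.float64(0.1332), 'y': array([-0.0638,  0.0327])}
dx -0.0022 z 0.019 False [ 0.6 -1.3 -1. ]
dx -0.0022 z 0.015 False [ 0.2 -1.  -0.7]
dx -0.0022 z 0.012 False [ 0.4 -1.2 -1.3]
dx -0.0022 z 0.009 False [ 1.1  0.2 -1.1]
dx -0.0022 z 0.006 False [ 0.1 -0.6 -0.7]
OK -0.0022 {'n': 118, 'tilt': np.float64(9.2), 'z_mid': np.float64(0.0395), 'y': array([-0.0592,  0.028 ])}
(117.55, array([ 0.5034, -0.0015,  0.1109]), array([ 1.1, -0.4, -2.3]), 0.688, 30.0)
```

```bash
cat > s30.py <<'E'
from tile import *
I,D=capture("side"); save(I,"side9.png"); P=cloud("side",D)[0]; O=np.r_[OR-B,0]-.055*ey+.008*ez; r=P-O; a=np.c_[r@ex,-(r@ey),r[:,2]]
for y in np.arange(-.07,.065,.008):
    m=(abs(a[:,0])<.022)&(abs(a[:,1]-y)<.004)&(a[:,2]>-.01)&(a[:,2]<.09)
    if m.sum()>2: print(round(y,3),m.sum(),np.round(np.percentile(a[m,2],[10,50,90]),4))
p,R=tool(-1,.031,.006,15); n=-R[:,2]; M=p-(.084+TIP)*n
print("expected top z at y'=-.04,0,.03:",[round((M[2]-.008)+.024/np.cos(np.radians(15))-np.tan(np.radians(15))*(y+.0154),4) for y in(-.04,0,.03)])
c=I[150:250,290:400]; cv2.imwrite("pics/side9c.png",cv2.resize(c[:,:,::-1],(660,600),interpolation=2))
E
python3 s30.py
```

```text
-0.07 16 [0.0229 0.0244 0.0257]
-0.062 51 [0.024  0.0353 0.0463]
-0.054 77 [0.035  0.0448 0.0525]
-0.046 8 [0.0515 0.052  0.0526]
-0.038 8 [0.0498 0.0506 0.0512]
-0.03 4 [0.0477 0.0483 0.0497]
-0.022 7 [0.0458 0.0463 0.0471]
-0.014 10 [0.0024 0.0434 0.0441]
-0.006 23 [-0.0001  0.0007  0.041 ]
0.002 17 [-0.0015  0.0007  0.0402]
0.01 10 [-0.0011  0.0009  0.0385]
0.018 6 [0.017  0.0349 0.0352]
0.026 11 [0.0313 0.0325 0.0335]
0.042 14 [0.0367 0.038  0.0422]
0.05 28 [0.0264 0.0365 0.0415]
0.058 26 [0.0226 0.0278 0.0398]
expected top z at y'=-.04,0,.03: [np.float64(0.0499), np.float64(0.0391), np.float64(0.0311)]
```

View pics/side9c.png

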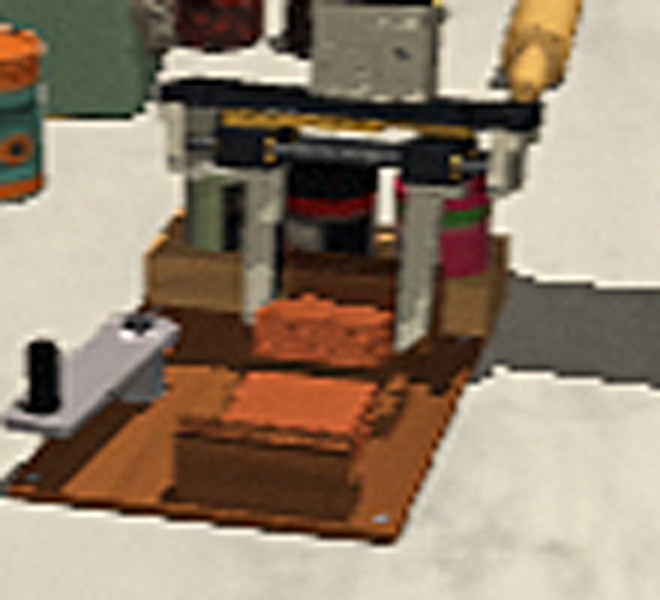

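The picture shows pile a lying flat in the left bay at about (341,217) px. Pile b is tilted 15° in the right bay (depth slope 15.1°) with no contact. Now slide and level.

```bash
cat > s31.py <<'E'
from tile import *
off,dx=0.,-.0022
y=slide3(-1,off,dx,y0=.034,y1=.050); print(st())
if y and .0415<y<.049: 
    ok=level2(-1,y,off,dx); print("level",ok,st())
E
python3 s31.py
```

```text
contact yc 0.0472 False [ 0.6 -6.5  1. ]
(120.7833, array([ 0.5006, -0.017 ,  0.1091]), array([ 1.2,  6.2, -1.9]), 0.689, 30.0)
psi 15 False yc 0.0456 [-0.3  6.3  0. ]
psi 11 False yc 0.0472 [ 1.2  6.3 -0.7]
psi 7 False yc 0.0489 [ 1.4  6.4 -0.6]
psi 3.5 False yc 0.0498 [ 0.1  6.6 -0.8]
psi 0 False yc 0.0498 [-0.6  6.4 -1.9]
level True (122.2, array([0.5043, 0.004 , 0.0961]), array([-0.6,  0. , -3.8]), 0.691, 30.0)
```

```bash
cat > s32.py <<'E'
from tile import *
s0=manip.state()["tool_pos"]; manip.gripper_to(.82); manip.move_straight(s0+[0,0,.12],rate=.2)
manip.move_pose([.36,-.28,.38],Rd(HY))
for n in("top","side"):
    I,D=capture(n); save(I,n+"10.png"); P=cloud(n,D)[0]
    for side in(1,-1):
        O=np.r_[OR-B,0]+side*.055*ey+.008*ez; r=P-O; a=np.c_[r@ex,side*(r@ey),r[:,2]]
        m=(abs(a[:,0])<.026)&(a[:,1]>-.044)&(a[:,1]<.036)&(a[:,2]>.01)&(a[:,2]<.05)
        c=np.linalg.lstsq(np.c_[a[m,:2],np.ones(m.sum())],a[m,2],rcond=None)[0]; print(n,side,m.sum(),"slopes x,y",np.round(c[:2],3),"z",round(c[2],4))
    for nm,q,h in(("cs",(.5774,-.1052),.113),("cm",(.5182,-.095),.08),("cf",(.4557,-.0839),.08)):
        m=(np.hypot(*(P[:,:2]-(np.array(q)-B)).T)<.012)&(P[:,2]<.2)&(P[:,2]>.05); print(n,nm,m.sum(),np.round(np.median(P[m,2]),4) if m.any() else None,"exp",h)
a=cv2.imread("pics/top10.png")[165:255,272:392]; cv2.imwrite("pics/top10c.png",cv2.resize(a,(800,600),interpolation=2)); print(st())
E
python3 s32.py
```

```text
top 1 341 slopes x,y [-0.009  0.002] z 0.0251
top -1 345 slopes x,y [ 0.   -0.01] z 0.0249
top cs 39 0.1146 exp 0.113
top cm 41 0.0777 exp 0.08
top cf 41 0.0777 exp 0.08
side 1 145 slopes x,y [0.001 0.004] z 0.0246
side -1 198 slopes x,y [-0.001  0.023] z 0.0241
side cs 18 0.1136 exp 0.113
side cm 16 0.078 exp 0.08
side cf 13 0.0786 exp 0.08
(125.45, array([ 0.3602, -0.2798,  0.3797]), array([0. , 0. , 0.3]), 0.817, 0.0)
```

View pics/top10c.png

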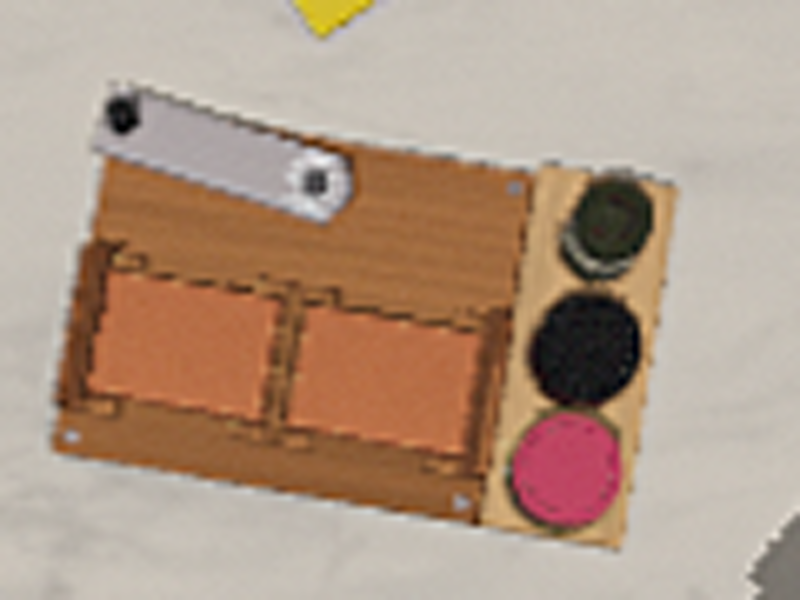

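All items are in: tiles flat at 24 mm with the divider seen between them (crop (285,350)), and tin and jar tops at 78 and 114 mm. Now the arm swings back.

```bash
cat > s33.py <<'E'
from fit import *
a=np.load("arm.npz"); u=a["u"]; yaw=-.179; pv=np.array([.5113,.0908])-.105*u; Z=.137
def pose(th,z=Z):
    c,sn=np.cos(yaw),np.sin(yaw); x,y=-np.cos(th),np.sin(th)
    return np.r_[pv+.105*np.array([c*x-sn*y,sn*x+c*y]),z], Rd(np.arctan2(np.cos(th),np.sin(th))+yaw)
manip.gripper_to(.42); p,R=pose(1.72,.24); manip.move_pose(p,R)
p,R=pose(1.72); 
if manip.move_straight(p,R,rate=.08,force_limit=8): print("HIT",st()); raise SystemExit
manip.gripper_to(.25)
for th in list(np.linspace(1.72,.15,11)[1:])+[.07,.02,-.02,-.045]:
    p,R=pose(th); h=manip.move_straight(p,R,rate=.12 if th>.1 else .04,force_limit=30 if th>.1 else 15)
    if h: print("force",th,st()); break
print(st()); t=manip.state()["tool_pos"][:2]-pv; c,s=np.cos(-.1765),np.sin(-.1765)
manip.gripper_to(.42); q=manip.state()["tool_pos"]; manip.move_straight([q[0],q[1],.25],rate=.2)
manip.move_pose([.36,-.28,.38],Rd(np.pi/2-.18))
I,D=capture("top"); save(I,"top11.png"); g=q[:2]
f=fit("top",I,[circ(.008,.079,30)],(g[0]-.0013,g[1]+.0025,0),free=(1,1,0),w=3)
k=f[0][:2]-at_z("top",(319.1,192.4),.047)[:2]; kc=[c*k[0]+s*k[1],-s*k[0]+c*k[1]]
print("knob cam",f,"angle",np.arctan2(kc[1],-kc[0]),"len",np.hypot(*k),st())
cv2.imwrite("pics/top11c.png",cv2.resize(cv2.imread("pics/top11.png")[165:255,272:392],(800,600),interpolation=2))
E
python3 s33.py
```

```text
(134.6583, array([0.501 , 0.0577, 0.137 ]), array([ 0.1, -0.6,  0.3]), 0.248, 0.0)
knob cam (array([0.50137158, 0.06237758, 0.        ]), np.float64(0.25007461929789204)) angle 0.0002390362678110569 len 0.10420780399257253 (137.3833, array([ 0.3605, -0.2794,  0.3794]), array([-0.6,  0.4, -0.1]), 0.421, 0.0)
```

View pics/top11c.png

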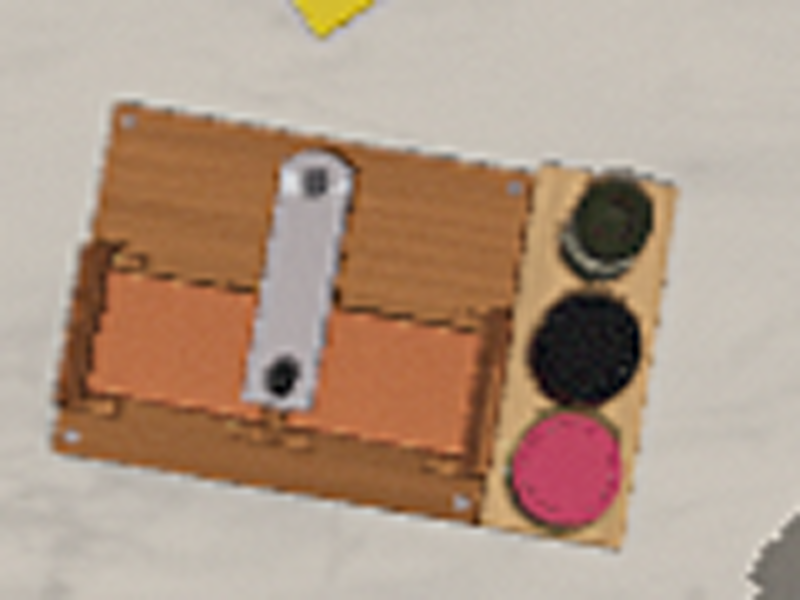

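The last picture shows the arm lying along the case's −x over the divider (pivot (319,192), knob (314,221) px), measured at about 0.00 rad, with everything in place.

```bash
python3 -c "
from station import manip
print(manip.sign_off(), manip.state()['clock'])"
```

```text
the job is handed in; nothing more can be done
the job is handed in; nothing more can be done
```

I handed the job in with no score returned: the last pictures and depth readings show both tile piles flat in the bays, both tins and the jar pressed home, and the hold-down arm back over the bays at about 0 rad, with the onion and garlic left alone.

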